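# Cap the purge port with its cam-lock coupling

### The job

Close the purge port on the small stand with its cam-lock coupling cap, which is lying on its side. First stand the cap on the bench, mouth down, and let go of it; then take it again by the square head, push it down over the grooved adaptor, against the drag of the seal, until you feel it come fully home, without ramming it, while both cam arms are still out, and let go. Then swing one cam arm all the way down against the side, and after it the other; leave the stand's neighbours, the glass dish and the small jar, where they are.

Things in the scene. Friction and masses are not known exactly. Their poses are not given: they have to be found in the camera images.
- stand: Fixed purge-port stand: dark square foot 120 x 120 x 10 mm on the bench, aluminium pillar, upright grooved adaptor on top (96 mm tall in all). Origin at the centre of the foot's underside (bench level), z up. A plugged side outlet points along its +x, ending 52 mm from the axis, 26 mm above the bench. More than 120 N of contact force on the stand counts as ramming.
- seat (a point): Centre of the stand's seat shoulder face (60 mm diameter), 50 mm above the bench. The cap is home when its mouth rests here: boss 65 mm, coupling_mid 40 mm above. Any turn about the vertical will do. Four sprung rubber seal pads 10 mm above it stand 3 mm proud and drag on the cap over the last 15 mm or so: 5 to 15 N of push beyond its weight. Let go too early, it stays up there.
- head (a point): Centre of the adaptor's top, 46 mm above the seat. From here down: head 48 mm diameter, 5.5 mm tall, its top edge chamfered 4.5 mm; groove 35 mm diameter, 21.5 mm tall; lower land 48 mm diameter, 19 mm tall, down to the seat.
- coupling_mid (a point): The loose coupling cap (aluminium, eight-sided, 0.46 kg, varies; 64 mm across flats, 78 mm tall, bore 51 mm x 46 mm deep): point on its axis 40 mm from the mouth. z points from the mouth to the closed, square-headed end; arms on +y and -y. Starts lying on its +x flat, mouth roughly to the robot. Centre of mass 35 mm from the mouth: on its rim, leaning under 35 degrees, it rights itself.
- boss (a point): Centre of the cap's square head, the place to grip: 36 x 36 mm across its flats (faces along the cap's x and y), 26 mm tall, on the axis 65 mm from the mouth (52 to 78 mm). Same axes as coupling_mid. Lying, it is 32 mm above the bench, 14 mm free below it.
- cam_a (a joint): Cam arm on the cap's +y side: 0 = straight out at right angles to the cap's axis (open), grows as it swings towards the mouth, 1.52 = fully down along the side (closed, stop). Stiff hinge (about 0.07 N m), stays where it is left. Inside, its lobe enters the adaptor's groove only when the cap is home or nearly.
- cam_b (a joint): The same on the -y side. Pushing hard down on one arm can lift the far rim of the cap off its seat.
- cam_a_pivot (a point): Hinge of cam_a, on the cap: 34 mm from the mouth and 34 mm from the axis on the +y side; hinge line along the cap's x.
- cam_b_pivot (a point): The same on the -y side.
- cam_a_end (a point): On the centre line of steel cam arm a, 38 mm from its hinge, near its free end (arm 14 mm wide, 7 mm thick, reaches 50 mm from the hinge, last 10 mm thickened to stand 6.5 mm above the centre line on the upper, outer face). Its y axis lies along the arm (pointing out to the free end).
- cam_b_end (a point): The same on cam arm b, but its -y axis points to the free end.
- dish: Bystander: small open glass dish, 62 mm diameter, 16 mm tall, origin at the centre of its underside.
- jar: Bystander: small sample jar with lid, 36 mm diameter, 40 mm tall, origin at the centre of its underside.
Mind the look-alikes: they are no part of the job. What is shaped like the part that bears coupling_mid but purple is not meant.

How it is judged:
By the outcome, as a careful person would: the job done as asked, in the order asked, and still so for the second after the job is handed in, with the robot touching nothing.
It also fails if it takes over 72 s, if anything falls off the work surface, if the arm or the gripper's body presses on something with over 40 N, if the wrist force passes 120 N, or if a joint passes its speed limit or range.

### The arm

A 6-joint arm with a two-finger parallel gripper is mounted at the origin on a cart in front of the work surface, level with it; the furniture and walls round the work are solid. World frame = base frame: x ahead of the robot, y to its left, z up, the work surface at z = 0. Lengths are in mm, angles in rad, forces in N, time in s.
With the tool pointing down it reaches from about 300 to 875 mm from the base axis. Payload 6.4 kg.
Tool frame: the origin (TCP) lies midway between the tips of the shut fingers; the grasp point (between the pads) lies 19 mm behind it; x points along the fingers, y is the direction in which the jaws open and shut, and the axes are right-handed (so a half turn about x gives the same grasp; the last joint's range is limited). The gripper opens to 88 mm and grips with 3 to 60 N. Pads are 18 mm wide; open, the fingers measure 123 mm over their backs; the gripper's body (75 mm by 187 mm) begins 45 mm behind the grasp point.
Start: joints at [0.95, 0.181, 1.607, -0, 1.354, -0.206], TCP at [231.719, 526.258, 238.714] pointing down, gripper open.
Joint ranges: [-2.99, 2.99], [-0.89, 2.07], [0.3, 2.58], [-1.14, 4.28], [0, 2.63], [-3.12, 3.12]. Speed limits (rad/s): [2.57, 2.57, 3.01, 3.14, 3.14, 3.14].

### API

Orientations are given as a 3x3 rotation matrix whose columns are the frame's x, y, z axes.
In Python, from cell import robot gives the robot as it stands.
- The arm moves only by the tool step_arm, never from a script. Its arguments are lists of equal length, an entry for each row: "slide": the shift along the tool's x, y, z in cm, a list of three; "angular": the turn, a rotation vector about the tool's x, y, z in degrees, a list of three. A call has 1 to 20 rows; each row is the pose to reach, as a shift and turn from the pose commanded when the call began, along the tool's axes at that moment; what a row does not reach only later rows make up. A row lasts 1/10 s, in which the tool goes at most 50 mm and 8.59 degrees, less where a joint would pass 70% of its speed; a pose out of reach is approached as far as the arm can. A call with a gripper value outside its range is refused whole. "fingers" is the finger opening in cm, from 0 to 8.81, set as the call begins (left out, the last holds). The fingers move at their own pace and stop on an object; "force" is the grip in N (left out, the last holds). Time passes only in rows, so rows that repeat a pose let the fingers close. It gives the time, the measured TCP pose, the force and the opening at its end, in the units of the state.
- robot.observe(): the state, without advancing time (a new reading comes with each control period).
- robot.capture(name): name is "scene" or "top" or "wrist"; returns a dict with "pixels" (420x560x3 uint8, red, green, blue), "range_z" (420x560 float32, mm along the optical axis (not along the pixel's ray), 0 where there is no reading), "fx", "fy", "cx", "cy" (pixels), "pose" (4x4, takes a point from camera to world coordinates). Camera axes: x right, y down, z forward; pixel columns grow to the right and rows downward; lengths in mm; the calibration is good to about 2 mm. A picture is of the moment at which its call begins.
- robot.close_job(): hands the job in, once; it reports no verdict.
The state is a dict: "time_s": time; "q": joint angles; "qvel": joint speeds; "effort": joint torques, N m; "tcp_pos": TCP position; "eef_rot": TCP orientation; "ft_force": force on the tool from outside, world axes, zero at the start; "ft_torque": the same for the moment, N m; "width": opening from 0.0 (shut) to 1.0 (fully open).
Only numpy, scipy, OpenCV 4.12 (cv2) and the standard library are available. Lean on these libraries where they do the work, as an engineer would, in place of code of your own. Each camera call takes 0.05 s, during which the arm holds its last target.

## Working session

There is one attempt and no reset: what is moved stays moved. The work goes in short steps, Python scripts to look and compute and a tool call to move; the robot and the scene stay as the last step left them, time stands still between calls to the robot, and variables do not carry over. Pictures are saved under pics/ and viewed, and the job is handed in when it is done.

Besides the shell and the picture viewer there is one more tool, called after "Request:" by a JSON object that holds its "op" and its "data", one argument or row to a line. step_arm: Moves the arm, as the interface text tells. Its arguments: {"type":"object","properties":{"slide":{"type":"array"},"angular":{"type":"array"},"fingers":{"type":"number"},"force":{"type":"number"}},"required":["slide","angular"]}

```bash
mkdir -p pics; ls; python3 - <<'E'
from cell import robot
import cv2,numpy as np,pickle
s=robot.observe();print(s)
for n in ["scene","top","wrist"]:
    c=robot.capture(n);pickle.dump(c,open(f"pics/{n}0.pkl","wb"))
    cv2.imwrite(f"pics/{n}0.png",c["pixels"][:,:,::-1])
    print(n,c["fx"],c["fy"],c["cx"],c["cy"],np.round(c["pose"],3).tolist())
E
```

```text
pics
{'time_s': 0.0, 'q': array([ 9.49710366e-01,  1.81511109e-01,  1.60797890e+00,  1.41898730e-05,
        1.35378147e+00, -2.06285928e-01]), 'qvel': array([ 0.00196197,  0.00010873, -0.00133639, -0.00030449,  0.00042618,
       -0.00080081]), 'effort': array([ 1.86273981e-03, -4.33862829e+01, -3.41860127e+01,  7.04774517e-02,
        3.83995101e-02, -1.76457384e-04]), 'tcp_pos': array([231.39436072, 525.82105878, 237.84102772]), 'eef_rot': array([[-9.88208558e-04,  4.03008925e-01,  9.15195514e-01],
       [-1.35723539e-03,  9.15194578e-01, -4.03009978e-01],
       [-9.99998591e-01, -1.64039365e-03, -3.57425137e-04]]), 'ft_force': array([-0.38534891, -0.68585628, -0.4429298 ]), 'ft_torque': array([ 0.02147768,  0.03454887, -0.07423309]), 'width': 0.9983464826332273}
scene 420.24687881043644 420.24687881043644 279.6044909338977 214.15110925213196 [[0.688, -0.365, 0.628, 22.429], [-0.726, -0.357, 0.588, -477.018], [0.01, -0.86, -0.511, 504.758], [0.0, 0.0, 0.0, 1.0]]
top 404.5194034043821 404.5194034043821 280.8608456773758 210.8641381586837 [[0.001, -0.994, 0.106, 435.881], [-1.0, -0.002, -0.007, 34.138], [0.007, -0.106, -0.994, 920.328], [0.0, 0.0, 0.0, 1.0]]
wrist 295.8467400304516 295.8467400304516 281.7158173677489 207.04147889081284 [[0.403, 0.883, 0.238, 170.643], [0.915, -0.389, -0.106, 551.493], [-0.001, 0.261, -0.965, 384.698], [0.0, 0.0, 0.0, 1.0]]
```

View pics/scene0.png

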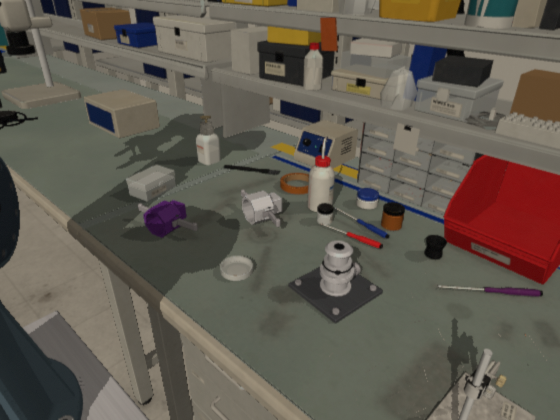

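View pics/top0.png

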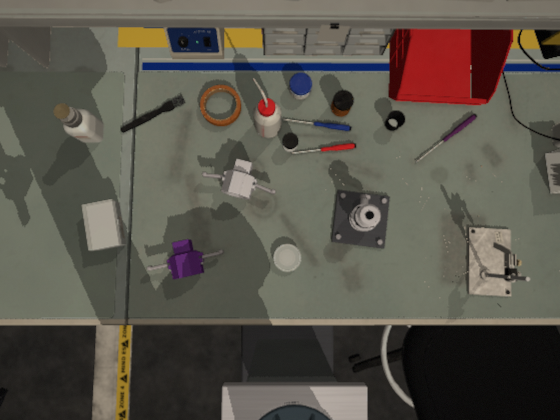

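View pics/wrist0.png

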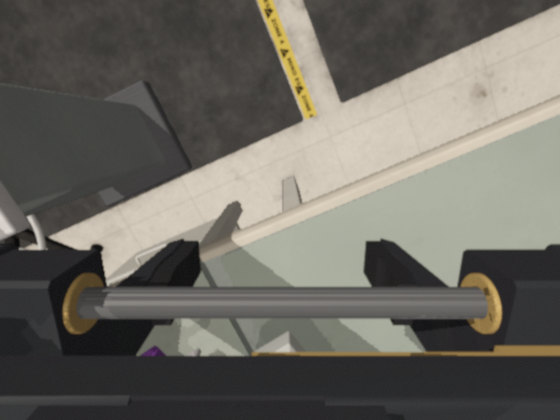

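Candidates for the cap: silver one at top (240,182)/scene (262,207), and purple one at top (186,260)/scene (165,217). The purple is the excluded look-alike, so I choose silver. Checking in a close crop.

```bash
python3 - <<'E'
import cv2,numpy as np
t=cv2.imread("pics/top0.png");s=cv2.imread("pics/scene0.png")
a=cv2.resize(t[145:215,190:290],(800,560),interpolation=cv2.INTER_CUBIC)
b=cv2.resize(s[180:235,230:300],(700,550),interpolation=cv2.INTER_CUBIC)
cv2.imwrite("pics/crop_t.png",a);cv2.imwrite("pics/crop_s.png",b)
c=cv2.resize(t[175:290,260:400],(800,657),interpolation=cv2.INTER_CUBIC)[:600];cv2.imwrite("pics/crop_c.png",c)
E
```

```text
(no output)
```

View pics/crop_t.png

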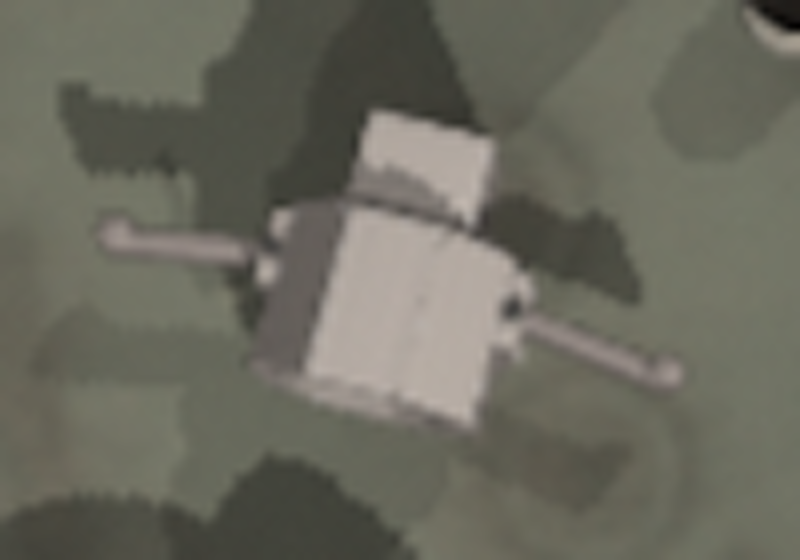

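View pics/crop_s.png

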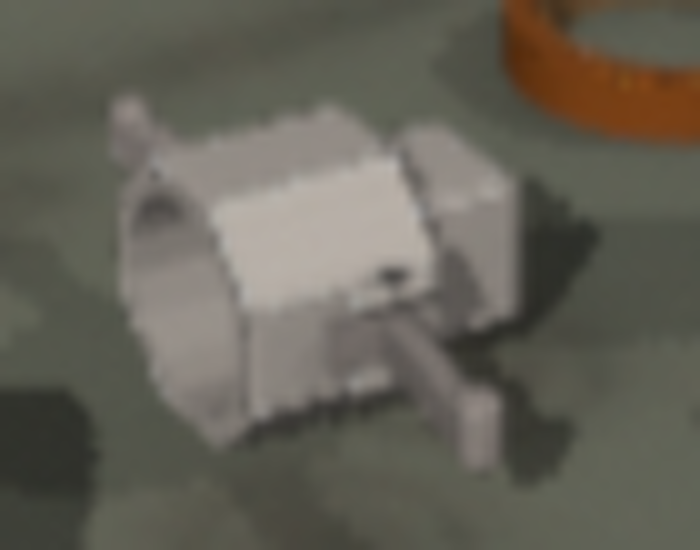

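View pics/crop_c.png

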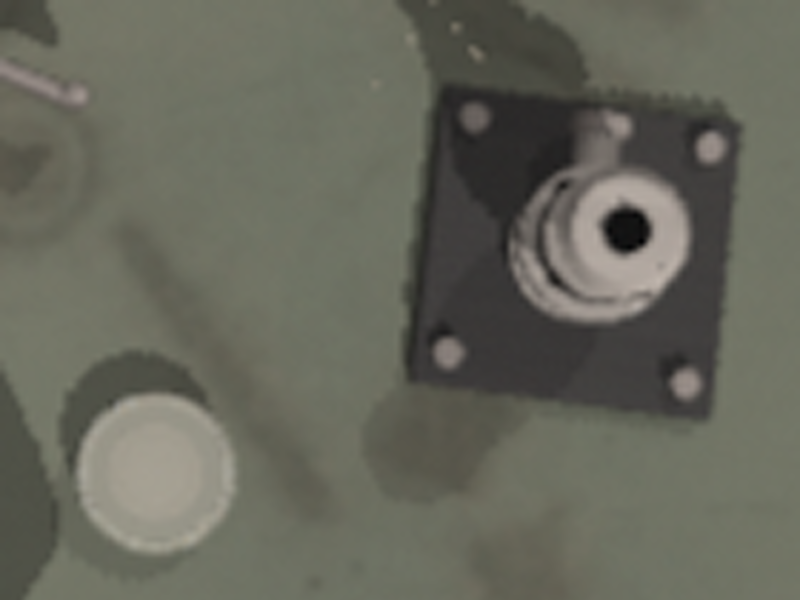

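The crops show the silver cap: boss up and slightly right at top px (243,167), mouth at (237,197) toward the robot, arms at left/right. The stand is at top px (360,218), its outlet pointing +x, with the dish at (287,258). Now I'll measure from depth.

```bash
cat > h.py <<'E'
import numpy as np,cv2,pickle
def cloud(c):
    d=c["range_z"];v,u=np.mgrid[0:d.shape[0],0:d.shape[1]]
    P=np.stack([(u-c["cx"])/c["fx"]*d,(v-c["cy"])/c["fy"]*d,d],-1)
    W=P@c["pose"][:3,:3].T+c["pose"][:3,3]
    W[d<=0]=np.nan
    return W
def proj(c,p):
    p=np.asarray(p,float);q=(p-c["pose"][:3,3])@c["pose"][:3,:3]
    return c["fx"]*q[...,0]/q[...,2]+c["cx"],c["fy"]*q[...,1]/q[...,2]+c["cy"]
def grab(n,tag):
    from cell import robot
    c=robot.capture(n);pickle.dump(c,open(f"pics/{n}{tag}.pkl","wb"));cv2.imwrite(f"pics/{n}{tag}.png",c["pixels"][:,:,::-1]);return c
E
python3 - <<'E'
from h import *
for n in ["top","scene"]:
    c=pickle.load(open(f"pics/{n}0.pkl","rb"));W=cloud(c)
    z=W[...,2]
    ben=(abs(z)<15)&(W[...,0]>300)&(W[...,0]<600)&(abs(W[...,1])<300)
    print(n,"bench z",np.nanmedian(z[ben]))
    m=(z>10)&(W[...,0]>250)&(W[...,0]<720)&(abs(W[...,1])<450)&(z<300)
    k,l,st,ce=cv2.connectedComponentsWithStats(m.astype(np.uint8))
    for i in range(1,k):
        if st[i,4]>25:
            p=W[l==i];print(i,st[i].tolist(),"mean",np.round(p.mean(0)),"min",np.round(p.min(0)),"max",np.round(p.max(0)))
    if n=="top":
        for zl in range(20,80,4):
            pass
E
```

```text
top bench z 1.4704239160322459
1 [255, 113, 24, 24, 427] mean [712.  59.  72.] min [705.  35.  10.] max [720.  85. 130.]
3 [83, 120, 19, 21, 225] mean [707. 444.  52.] min [694. 440.  10.] max [720. 450.  85.]
6 [282, 132, 16, 19, 243] mean [687.   9.  37.] min [672.  -8.  10.] max [708.  26.  43.]
8 [330, 143, 26, 7, 96] mean [ 684. -114.   12.] min [ 676. -143.   10.] max [691. -85.  16.]
12 [202, 158, 73, 41, 1135] mean [597. 120.  51.] min [559.  43.  11.] max [646. 203.  67.]
15 [335, 191, 18, 20, 103] mean [ 557. -114.   12.] min [ 535. -134.   10.] max [579. -95.  18.]
17 [338, 192, 51, 52, 1105] mean [ 520. -152.   54.] min [ 461. -215.   10.] max [ 577. -101.  100.]
24 [85, 199, 40, 51, 1652] mean [499. 413.  43.] min [446. 377.  10.] max [556. 450.  51.]
35 [332, 219, 19, 24, 128] mean [ 484. -104.   12.] min [ 463. -128.   10.] max [515. -87.  18.]
72 [146, 239, 78, 40, 1213] mean [424. 233.  51.] min [385. 155.  17.] max [469. 318.  68.]
76 [366, 238, 18, 10, 54] mean [ 462. -187.   12.] min [ 452. -202.   10.] max [ 472. -164.   17.]
87 [273, 243, 28, 28, 610] mean [430.
[... 721 characters left out ...]
[691. -81.  14.]
15 [315, 241, 46, 61, 1701] mean [ 508. -160.   55.] min [ 485. -185.   10.] max [574. -97.  99.]
17 [220, 256, 33, 23, 590] mean [427.  13.  15.] min [397. -17.  10.] max [460.  46.  18.]
27 [292, 279, 10, 12, 54] mean [ 473. -101.   13.] min [ 462. -114.   10.] max [488. -89.  16.]
35 [346, 280, 36, 23, 166] mean [ 541. -200.   11.] min [ 503. -217.   10.] max [ 571. -182.   17.]
44 [485, 287, 22, 5, 46] mean [ 709. -363.   11.] min [ 698. -378.   10.] max [ 720. -349.   13.]
76 [327, 301, 20, 19, 119] mean [ 468. -191.   12.] min [ 450. -206.   10.] max [ 490. -166.   16.]
94 [458, 349, 48, 71, 1349] mean [ 397. -432.  112.] min [ 380. -450.   10.] max [ 491. -401.  164.]
```

```bash
python3 - <<'E'
from h import *
c=pickle.load(open("pics/top0.pkl","rb"));W=cloud(c);z=W[...,2]
reg=(W[...,0]>540)&(W[...,0]<660)&(W[...,1]>30)&(W[...,1]<215)
top=reg&(z>60)
def rect(p):
    r=cv2.minAreaRect(p[:,:2].astype(np.float32));return [np.round(a,2) for a in r]
p=W[top];print("topflat",rect(p),p[:,2].mean(),len(p))
b=reg&(z>46)&(z<55)&(W[...,0]>615);p=W[b];print("boss",rect(p),p[:,2].mean(),len(p),np.round(p.min(0)),np.round(p.max(0)))
# zprint
for v in range(156,203,2):
    print(v,' '.join(f"{int(x):2d}" if x==x else "--" for x in z[v,200:280:2]))
for nm,s in [("armL",W[...,1]>160),("armR",W[...,1]<82)]:
    a=reg&(z>20)&(z<50)&s;p=W[a];
    l=cv2.fitLine(p[:,:2].astype(np.float32),cv2.DIST_L2,0,.01,.01).ravel();print(nm,l,np.degrees(np.arctan2(l[1],l[0])),p[:,2].mean(),p.min(0),p.max(0))
# stand
reg=(W[...,0]>440)&(W[...,0]<600)&(W[...,1]>-240)&(W[...,1]<-80)
p=W[reg&(z>90)];r=cv2.minEnclosingCircle(p[:,:2].astype(np.float32));print("headtop",r,p[:,2].mean(),len(p))
p=W[reg&(z>6)&(z<14)];print("foot",rect(p))
c2=pickle.load(open("pics/scene0.pkl","rb"));W=cloud(c2);z=W[...,2]
reg=(W[...,0]>440)&(W[...,0]<600)&(W[...,1]>-240)&(W[...,1]<-80)
p=W[reg&(z>92)];r=cv2.minEnclosingCircle(p[:,:2].astype(np.float32));print("headtop",r,p[:,2].mean(),len(p))
p=W[reg&(z>6)&(z<14)];print("foot",rect(p))
E
```

```text
topflat [array([590.89, 124.17]), array([35.81, 50.  ]), np.float64(75.29)] 62.94812617016564 333
boss [array([630.99, 122.22]), array([29.82, 52.91]), np.float64(0.64)] 49.31309022603761 187 [616.  96.  46.] [646. 149.  55.]
156  1  2  1  1 -1  5  0  3  0  0  0  3  2  2  3 -1  0  1  1  2  0  0  0  2  0  3  2  2  0  3  0  1  0  0  0  1  3 -2  0  0
158  0  1  3  2  0  0  1  2  0  1  1  2  2  0  0  3  0  3 47  1  2  2  0  1  0  4  0  1  1  2  0  1  0  3  2  1  2  1  2  4
160  2  1  3  1  1  1  3  2  3  1  3  3  5  0  3  0  0  2 48 51 49 49 47  3  1  2  0  2 -2  1  2  2  1  1  2  0  1  5  2  3
162  1  2  0  1  1  1  2  1  2  2  2  1  0  2  0  0  3  0 52 49 52 -- 51 50 51 50  1  0  1  2  0 -1  2  0  3  0  2  1  1  1
164  0  2  1  1  3 -1  0  2  0  3  1  1  0  0  2  2  1 48 48 47 49 51 48 49 47 47  0  1  0  1  4  2  0  0  1  0  2  0  1  1
166  2  2  3  0  0  0  1  0 -1 -1  0  1  1  0  0  2  1 51 49 51 50 51 48 45 51 49  1  2  3  0 -1  1  3  2  1  1  1 -1  2  1
168  0  0  0  0  1  0  4  1 -1  3  0  2  0  1  0  0  0 49 48 48 50 45 48 49 47 40  0  0  0  1  1  0  2  2  0  0  3 -1  0  0
170  0
[... 2082 characters left out ...]
1  1  0  0  3  4  1
armL [1.1622005e-01 9.9322349e-01 6.1025854e+02 1.8201202e+02] 83.326 37.16893056531308 [605.61352039 160.41023954  26.00454348] [618.39707309 202.57583961  42.89404475]
armR [3.5537183e-01 9.3472499e-01 5.7925995e+02 6.1175617e+01] 69.18376 37.01941910647878 [570.07233007  43.1580994   27.63771533] [590.04575264  81.13421872  42.2152586 ]
headtop ((516.9143676757812, -151.87374877929688), 23.776418685913086) 94.90230835548243 406
foot [array([ 516.86, -154.21]), array([135.56, 119.91]), np.float64(82.6)]
headtop ((514.8060302734375, -152.84925842285156), 23.032194137573242) 95.38973197202864 342
foot [array([ 515.95, -152.5 ]), array([121.35, 121.92]), np.float64(82.31)]
```

```bash
python3 - <<'E'
from h import *
c=pickle.load(open("pics/top0.pkl","rb"));W=cloud(c);z=W[...,2]
# contour edges of boss: cast rays onto z=50 plane for silhouette in colour crop
def ray(c,u,v,zp):
    d=c["pose"][:3,:3]@np.array([(u-c["cx"])/c["fx"],(v-c["cy"])/c["fy"],1]);o=c["pose"][:3,3];return o+d*(zp-o[2])/d[2]
# corners from 8x crop (x/8+190, y/8+145) (pixel-centre corr)
for n,(x,y),zp in [("bossUL",(372,110),50),("bossUR",(497,142),50),("bossLR",(478,228),50),("armLend",(112,230),32),("armRend",(668,375),32),("flatBL",(305,375),64),("flatTL",(352,208),64)]:
    print(n,np.round(ray(c,(x+.5)/8-.5+190,(y+.5)/8-.5+145,zp),1))
for th in (-14,-15):
  t=np.radians(th);ez=np.array([np.cos(t),np.sin(t)]);ey=np.array([-ez[1],ez[0]])
  reg=(W[...,0]>540)&(W[...,0]<665)&(W[...,1]>30)&(W[...,1]<215)&(z>40)
  P=W[reg];u=P[:,:2]@ez;v=P[:,:2]@ey
  b=u>575.0+12
  for lo in range(535,600,5):
    s=(u>lo)&(u<lo+5);
    if s.sum()>3: print(th,lo,s.sum(),np.round([v[s].min(),v[s].max(),np.median(P[s,2])],1))
  print("umax",np.sort(u)[-8:].round(1),"umin",np.sort(u)[:8].round(1))
c2=pickle.load(open("pics/scene0.pkl","rb"));W2=cloud(c2);z=W2[...,2]
reg=(W2[...,0]>440)&(W2[...,0]<620)&(W2[...,1]>-200)&(W2[...,1]<-80)&(z>18)&(z<36)
P=W2[reg];r=np.hypot(P[:,0]-516,P[:,1]+152.5);s=r>40;print("outlet",P[s].mean(0) if s.any() else None,P[s].max(0), s.sum())
W=cloud(c);z=W[...,2]
reg=(z>18)&(z<40);P=W[reg];r=np.hypot(P[:,0]-516,P[:,1]+152.5);s=(r>38)&(r<60);print("outlet top",P[s].mean(0),P[s].max(0),s.sum())
E
```

```text
bossUL [644.6 126.5  50. ]
bossUR [635.8  92.1  50. ]
bossLR [611.8  97.1  50. ]
armLend [614.6 200.3  32. ]
armRend [574.2  45.3  32. ]
flatBL [569.  141.9  64. ]
flatTL [614.4 130.   64. ]
-14 535 66 [232.3 294.4  60.4]
-14 540 75 [227.4 300.3  57.7]
-14 545 102 [180.7 344.6  52.9]
-14 550 78 [218.1 299.4  57.7]
-14 555 75 [226.1 299.7  57.7]
-14 560 70 [227.4 300.3  59.3]
-14 565 46 [235.1 294.4  57.9]
-14 570 26 [245.9 280.   48.6]
-14 575 39 [244.8 279.1  49. ]
-14 580 39 [244.7 280.6  48.7]
-14 585 37 [244.8 279.7  49.1]
-14 590 38 [244.7 280.3  49.4]
-14 595 9 [245.5 279.3  47.6]
umax [595.5 595.8 596.  596.  596.  596.3 596.5 596.9] umin [518.2 518.2 518.3 518.4 518.4 518.5 518.5 518.6]
-15 535 78 [236.9 349.3  57.8]
-15 540 94 [190.2 354.1  55. ]
-15 545 85 [190.8 309.   56.4]
-15 550 73 [235.8 309.4  57.9]
-15 555 73 [236.6 310.1  58. ]
-15 560 45 [244.9 304.2  59.9]
-15 565 29 [255.9 290.   49.4]
-15 570 37 [254.8 289.1  49. ]
-15 575 39 [254.9 290.8  48.7]
-15 580 37 [254.9 290.   49.2]
-15 585 39 [255.  290.5  49.1]
-15 590 11 [255.8 289.7  47.7]
umax [591.  591.  591.  591.3 591.3 591.6 591.9 592.2] umin [513.6 513.6 513.7 513.7 513.7 513.8 513.8 513.9]
outlet [ 560.48776758 -165.48835561   29.88098868] [ 566.13072761 -157.43616769   35.97669465] 55
outlet top [ 561.85244271 -155.85478479   33.18317824] [ 569.85084732 -146.66176293   38.78492642] 70
```

```bash
python3 - <<'E'
from h import *
for n in ["top","scene"]:
    W=cloud(pickle.load(open(f"pics/{n}0.pkl","rb")));z=W[...,2]
    for lo in range(60,260,20):
        m=(z>lo)&(z<lo+20)&(W[...,0]>640)&(W[...,0]<800)&(abs(W[...,1]-70)<90)
        if m.sum()>2: print(n,lo,m.sum(),W[m].min(0).round(),W[m].max(0).round())
from cell import robot
c=pickle.load(open("pics/wrist0.pkl","rb"));s=robot.observe()
print("cam in tool",s["eef_rot"].T@(c["pose"][:3,3]-s["tcp_pos"]))
R0=s["eef_rot"];p0=s["tcp_pos"]
from scipy.spatial.transform import Rotation as Ro
Rt=np.array([[0,0,-1],[-.242,-.970,0],[-.970,.242,0]]).T
print("rotvec deg",np.degrees(Ro.from_matrix(R0.T@Rt).as_rotvec()))
for t in [(629.4,113.7,130),(629.4,113.7,13)]: print((R0.T@(np.array(t)-p0)).round(1))
E
```

```text
top 60 75 [706.  30.  60.] [730.  87.  80.]
top 80 194 [705.  30.  80.] [760.  88. 100.]
top 100 204 [711.  35. 100.] [753.  85. 120.]
top 120 229 [717.  43. 120.] [752.  77. 135.]
top 140 23 [733.  58. 141.] [779.  86. 160.]
top 160 51 [740.  62. 161.] [776.  84. 171.]
scene 60 199 [703.  28.  60.] [748.  83.  80.]
scene 80 228 [704.  29.  80.] [753.  81. 100.]
scene 100 188 [707.  34. 100.] [752.  78. 120.]
scene 120 120 [717.  41. 120.] [752.  75. 139.]
scene 140 24 [731.  55. 140.] [742.  63. 160.]
scene 160 20 [738.  61. 160.] [779.  83. 169.]
cam in tool [-146.62190006   -1.29833144  -66.03351159]
rotvec deg [1.70239198e+02 1.06092524e-01 3.12233677e-02]
[ 108.2 -216.7  530.3]
[ 225.2 -216.6  530.4]
```

Request:
{"op": "step_arm", "data": {
  "slide": [
    [0.5,-1.1,2.65],
    [1.1,-2.2,5.3],
    [1.6,-3.2,8],
    [2.2,-4.3,10.6],
    [2.7,-5.4,13.3],
    [3.2,-6.5,15.9],
    [3.8,-7.6,18.6],
    [4.3,-8.7,21.2],
    [4.9,-9.7,23.9],
    [5.4,-10.8,26.5],
    [5.9,-11.9,29.2],
    [6.5,-13,31.8],
    [7,-14.1,34.5],
    [7.6,-15.2,37.1],
    [8.1,-16.2,39.8],
    [8.6,-17.3,42.4],
    [9.2,-18.4,45.1],
    [9.7,-19.5,47.7],
    [10.3,-20.6,50.4],
    [10.8,-21.7,53]
  ],
  "angular": [
    [8.5,0,0],
    [17,0,0],
    [25.5,0,0],
    [34,0,0],
    [42.5,0,0],
    [51,0,0],
    [59.5,0,0],
    [68,0,0],
    [76.5,0,0],
    [85,0,0],
    [93.5,0,0],
    [102,0,0],
    [110.5,0,0],
    [119,0,0],
    [127.5,0,0],
    [136,0,0],
    [144.5,0,0],
    [153,0,0],
    [161.5,0,0],
    [170.2,0,0]
  ],
  "fingers": 8.8,
  "force": 50
}}

```text
time_s: 2.15
tcp_pos: [629.8, 113.1, 130.0]
eef_rot: [[-0.001, -0.246, -0.969], [0.0, -0.969, 0.246], [-1.0, 0.0, 0.001]]
ft_force: [-0.4, 0.6, -0.3]
width: 0.998
```

```bash
python3 - <<'E'
from h import *
c=grab("wrist","1")
for p in [(629.4,113.7,50),(629.4,113.7,32)]: print(proj(c,p))
E
```

```text
(np.float64(279.466226280493), np.float64(215.14661143043196))
(np.float64(279.622777954049), np.float64(209.12437602460656))
```

View pics/wrist1.png

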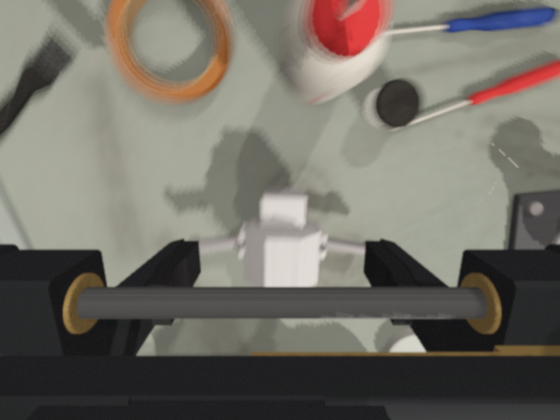

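Request:
{"op": "step_arm", "data": {
  "slide": [
    [3,0,0],
    [6,0,0],
    [8.5,0,0],
    [10.5,0,0],
    [11.6,0,0],
    [11.6,0,0]
  ],
  "angular": [
    [0,0,0],
    [0,0,0],
    [0,0,0],
    [0,0,0],
    [0,0,0],
    [0,0,0]
  ]
}}

```text
time_s: 2.8
tcp_pos: [627.7, 114.1, 12.7]
eef_rot: [[-0.004, -0.239, -0.971], [-0.0, -0.971, 0.239], [-1.0, 0.001, 0.004]]
ft_force: [-0.6, 0.2, -0.1]
width: 0.999
```

Request:
{"op": "step_arm", "data": {
  "slide": [
    [0,0,0],
    [0,0,0],
    [0,0,0],
    [0,0,0],
    [0,0,0],
    [0,0,0],
    [0,0,0],
    [0,0,0]
  ],
  "angular": [
    [0,0,0],
    [0,0,0],
    [0,0,0],
    [0,0,0],
    [0,0,0],
    [0,0,0],
    [0,0,0],
    [0,0,0]
  ],
  "fingers": 2.5,
  "force": 50
}}

```text
time_s: 3.6
tcp_pos: [629.4, 114.1, 14.8]
eef_rot: [[0.0, -0.24, -0.971], [0.0, -0.971, 0.24], [-1.0, -0.0, -0.0]]
ft_force: [0.4, 0.7, 1.1]
width: 0.406
```

Request:
{"op": "step_arm", "data": {
  "slide": [
    [-1,0,0],
    [-2.5,0,0],
    [-4.5,0,0],
    [-6.5,0,0],
    [-7,0,0],
    [-7,0,0]
  ],
  "angular": [
    [0,0,0],
    [0,0,0],
    [0,0,0],
    [0,0,0],
    [0,0,0],
    [0,0,0]
  ]
}}

```text
time_s: 4.2
tcp_pos: [630.2, 114.0, 86.3]
eef_rot: [[0.003, -0.24, -0.971], [-0.0, -0.971, 0.24], [-1.0, -0.001, -0.003]]
ft_force: [0.1, 0.0, -5.4]
width: 0.403
```

```bash
python3 - <<'E'
from h import *
c=grab("scene","2")
cv2.imwrite("pics/s2c.png",cv2.resize(c["pixels"][100:310,150:430,::-1],(800,600)))
E
```

```text
(no output)
```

View pics/s2c.png

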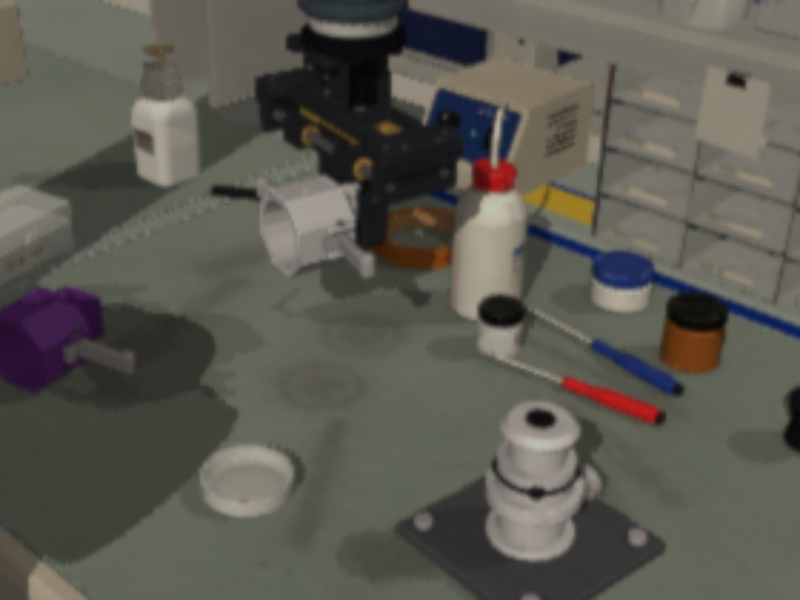

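The cap (view px ~(310,225)) is held level by the boss, clear of the bench. Next I tilt it up about the jaw axis.

Request:
{"op": "step_arm", "data": {
  "slide": [
    [0,0,0.2],
    [0,0,0.4],
    [-0.1,0,0.6],
    [-0.2,0,0.7],
    [-0.3,0,0.8],
    [-0.5,0,0.9],
    [-0.7,0,1],
    [-0.9,0,1.1],
    [-1.1,0,1.2],
    [-1.3,0,1.2],
    [-1.4,0,1.2],
    [-1.4,0,1.2],
    [-1.4,0,1.2]
  ],
  "angular": [
    [0,7,0],
    [0,14,0],
    [0,21,0],
    [0,28,0],
    [0,35,0],
    [0,42,0],
    [0,49,0],
    [0,56,0],
    [0,63,0],
    [0,70,0],
    [0,75,0],
    [0,75,0],
    [0,75,0]
  ]
}}

```text
time_s: 5.55
tcp_pos: [622.0, 141.0, 180.7]
eef_rot: [[0.722, -0.342, -0.601], [-0.212, -0.937, 0.279], [-0.658, -0.074, -0.749]]
ft_force: [0.1, -0.5, -4.9]
width: 0.4
```

```bash
python3 - <<'E'
from h import *
from cell import robot
s=robot.observe();print(s["q"].round(3),s["tcp_pos"].round(1),s["eef_rot"].round(3).tolist(),s["ft_force"].round(1))
c=grab("scene","3")
cv2.imwrite("pics/s3c.png",cv2.resize(c["pixels"][100:310,150:430,::-1],(800,600)))
E
```

```text
[ 0.215  0.13   2.044 -1.137  0.409  3.118] [622.  141.  180.7] [[0.722, -0.342, -0.601], [-0.212, -0.937, 0.279], [-0.658, -0.074, -0.749]] [ 0.1 -0.5 -4.9]
```

View pics/s3c.png

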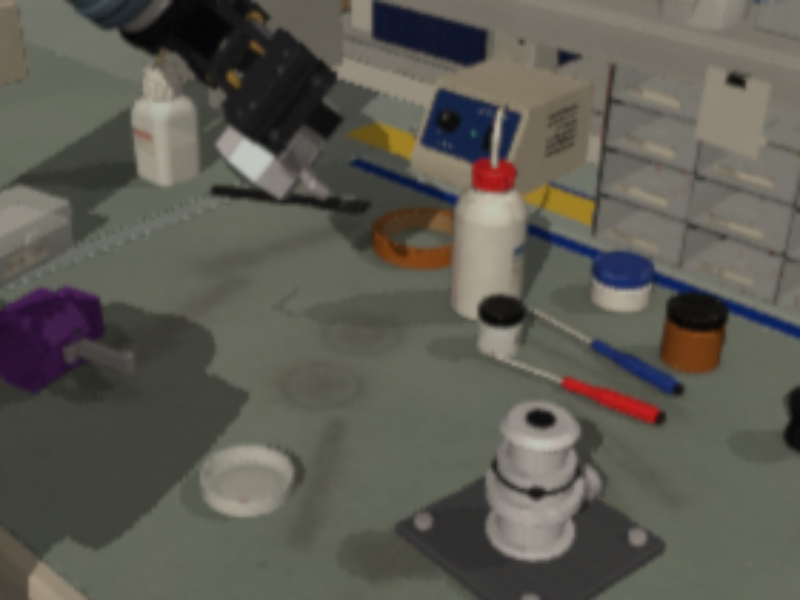

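The wrist ran into its q4/q6 limits at 49° of tilt. I'll back out to tool-down, yaw the cap to the other side of the radial plane (q4 has room to +π there), and tilt again.

```bash
cat >> h.py <<'E'
from scipy.spatial.transform import Rotation as Ro
def Rtool(faz,pitch,camfront=True):
    """tool x: pitch deg up from straight down towards azimuth faz; -z is 'front/up' side if camfront"""
    a=np.radians(faz);p=np.radians(pitch);f=np.array([np.cos(a),np.sin(a),0]);k=np.array([0,0,1.])
    x=-np.cos(p)*k+np.sin(p)*f
    z=-(np.cos(p)*f+np.sin(p)*k)
    if not camfront:z=-z
    return np.stack([x,np.cross(z,x),z],1)
def delta(R0,p0,R,p):
    return (R0.T@(np.asarray(p)-p0)/10).round(2).tolist(),np.degrees(Ro.from_matrix(R0.T@R).as_rotvec()).round(1).tolist()
E
python3 - <<'E'
from h import *
from cell import robot
s=robot.observe();R0=s["eef_rot"];p0=s["tcp_pos"]
for f in (-14,):
  R=Rtool(f,0);print(delta(R0,p0,R,(600,125,150)))
R1=Rtool(-14,0)
print(delta(R1,np.array([600,125,150]),Rtool(34,0),(600,125,110)))
E
```

```text
([0.83, 2.57, 3.3], [-7.5, -49.0, 1.5])
([4.0, 0.0, 0.0], [-48.0, 0.0, 0.0])
```

Request:
{"op": "step_arm", "data": {
  "slide": [
    [0.1,0.4,0.5],
    [0.2,0.8,1],
    [0.3,1.2,1.5],
    [0.4,1.6,2],
    [0.6,2,2.6],
    [0.7,2.3,3],
    [0.8,2.6,3.3],
    [0.8,2.6,3.3],
    [0.8,2.6,3.3],
    [0.8,2.6,3.3]
  ],
  "angular": [
    [-1,-7,0],
    [-2,-14,0.4],
    [-3,-21,0.6],
    [-4,-28,0.9],
    [-5.3,-35,1.1],
    [-6.4,-42,1.3],
    [-7.5,-49,1.5],
    [-7.5,-49,1.5],
    [-7.5,-49,1.5],
    [-7.5,-49,1.5]
  ]
}}

```text
time_s: 6.6
tcp_pos: [599.1, 124.7, 147.8]
eef_rot: [[-0.002, -0.242, -0.97], [-0.002, -0.97, 0.242], [-1.0, 0.002, 0.002]]
ft_force: [-0.6, 0.3, -5.3]
width: 0.409
```

```bash
python3 - <<'E'
from h import *
from cell import robot
s=robot.observe();R0=s["eef_rot"];p0=s["tcp_pos"];print(s["q"].round(3))
print(delta(R0,p0,Rtool(34,0),(600,125,110)))
R1=Rtool(34,0);p1=np.array([600,125,110])
print(delta(R1,p1,Rtool(34,75),p1))
E
```

```text
[ 0.013  0.355  1.584 -0.002  1.205  1.828]
([3.78, -0.05, -0.08], [-48.0, 0.2, -0.1])
([0.0, 0.0, 0.0], [-0.0, 75.0, -0.0])
```

Request:
{"op": "step_arm", "data": {
  "slide": [
    [0.5,0,0],
    [1,0,0],
    [1.5,0,0],
    [2,0,0],
    [2,0,0],
    [2,0,0],
    [1.5,0,0],
    [1,0,0],
    [0.5,0,0],
    [0,0,0],
    [0,0,0],
    [0,0,0],
    [0,0,0]
  ],
  "angular": [
    [-7,0,0],
    [-14,0,0],
    [-21,0,0],
    [-28,0,0],
    [-35,0,0],
    [-36,0,0],
    [-36,0,0],
    [-36,0,0],
    [-36,0,0],
    [-36,0,0],
    [-36,0,0],
    [-36,0,0],
    [-36,0,0]
  ]
}}

```text
time_s: 7.9
tcp_pos: [599.1, 125.2, 148.3]
eef_rot: [[-0.003, 0.376, -0.927], [-0.001, -0.927, -0.376], [-1.0, -0.0, 0.004]]
ft_force: [-0.3, -0.1, -4.8]
width: 0.406
```

Request:
{"op": "step_arm", "data": {
  "slide": [
    [0,0,0],
    [0,0,0],
    [0,0,0],
    [0,0,0],
    [0,0,0],
    [0,0,0],
    [0,0,0],
    [0,0,0]
  ],
  "angular": [
    [0,6,0],
    [0,12,0],
    [0,18,0],
    [0,24,0],
    [0,30,0],
    [0,36,0],
    [0,40,0],
    [0,40,0]
  ]
}}

```text
time_s: 8.7
tcp_pos: [596.5, 125.2, 146.2]
eef_rot: [[0.59, 0.375, -0.715], [0.241, -0.927, -0.287], [-0.77, -0.003, -0.638]]
ft_force: [-0.8, 0.7, -5.2]
width: 0.404
```

```bash
python3 - <<'E'
from h import *
from cell import robot
s=robot.observe();R0=s["eef_rot"];p0=s["tcp_pos"];print(s["q"].round(3))
E
```

```text
[-0.167  0.059  2.122  0.808  0.483  0.383]
```

Request:
{"op": "step_arm", "data": {
  "slide": [
    [0,0,0],
    [0,0,0],
    [0,0,0],
    [0,0,0],
    [0,0,0],
    [0,0,0],
    [0,0,0],
    [0,0,0],
    [0,0,0],
    [0,0,0],
    [0,0,0],
    [0,0,0],
    [0,0,0],
    [0,0,0]
  ],
  "angular": [
    [0,3,0],
    [0,6,0],
    [0,9,0],
    [0,12,0],
    [0,15,0],
    [0,18,0],
    [0,21,0],
    [0,24,0],
    [0,27,0],
    [0,30,0],
    [0,33,0],
    [0,36,0],
    [0,38,0],
    [0,38,0]
  ]
}}

```text
time_s: 10.1
tcp_pos: [599.5, 126.2, 147.3]
eef_rot: [[0.904, 0.379, -0.199], [0.371, -0.925, -0.077], [-0.213, -0.004, -0.977]]
ft_force: [0.1, -0.3, -5.5]
width: 0.399
```

```bash
python3 - <<'E'
from h import *
from cell import robot
s=robot.observe();R0=s["eef_rot"];p0=s["tcp_pos"];print(s["q"].round(3))
c=grab("scene","4")
cv2.imwrite("pics/s4c.png",cv2.resize(c["pixels"][60:330,150:510,::-1],(800,600)))
E
```

```text
[-0.346  0.389  2.337  2.292  1.062 -1.251]
```

View pics/s4c.png

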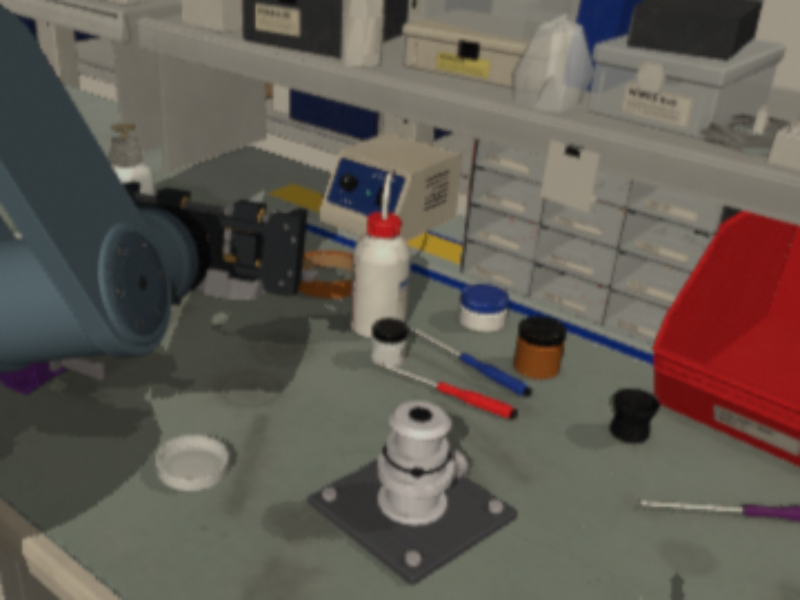

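```bash
python3 - <<'E'
from h import *
c=grab("top","4")
W=cloud(pickle.load(open("pics/scene4.pkl","rb")));z=W[...,2]
for lo in range(20,140,15):
    m=(z>lo)&(z<lo+15)&(W[...,0]>250)&(W[...,0]<690)&(W[...,1]>-100)&(W[...,1]<330)
    if m.sum(): print(lo,m.sum(),np.percentile(W[m],[2,98],axis=0).round())
E
```

```text
20 254 [[396.  -9.  21.]
 [688. 204.  35.]]
35 143 [[396.  -9.  35.]
 [689. 202.  41.]]
80 46 [[539.  82.  88.]
 [587. 126.  95.]]
95 171 [[539.  81.  95.]
 [578. 121. 109.]]
110 75 [[542.  37. 111.]
 [613. 116. 119.]]
125 77 [[523.   1. 130.]
 [568. 104. 140.]]
```

View pics/top4.png

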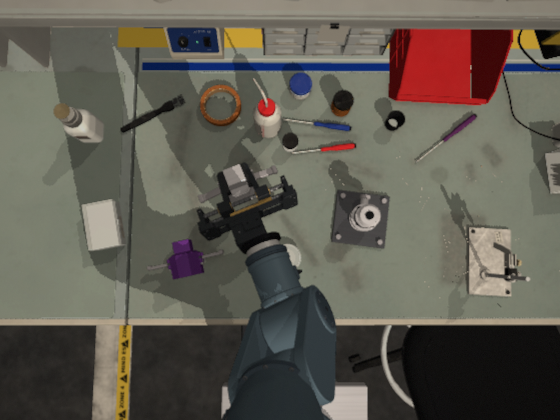

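```bash
python3 - <<'E'
from h import *
for n in ("scene","top"):
    W=cloud(pickle.load(open(f"pics/{n}4.pkl","rb")));z=W[...,2]
    for a,b in [(250,300),(300,350),(350,400),(400,450),(450,500),(500,540)]:
        m=(z>50)&(W[...,0]>a)&(W[...,0]<b)&(W[...,1]>-120)&(W[...,1]<150)
        if m.sum(): print(n,a,m.sum(),np.sort(z[m])[:6].round(),W[m].min(0).round())
E
```

```text
scene 250 9091 [158. 158. 159. 159. 160. 160.] [250. -61. 158.]
scene 300 3768 [175. 179. 180. 181. 182. 182.] [300. -64. 175.]
scene 350 636 [188. 189. 190. 191. 191. 191.] [350. -53. 188.]
scene 400 554 [160. 163. 163. 164. 164. 165.] [402.  -7. 160.]
scene 450 303 [154. 157. 157. 158. 159. 160.] [450.  22. 154.]
scene 500 1315 [94. 95. 95. 95. 96. 97.] [502.  -4.  94.]
top 250 7018 [229. 229. 230. 231. 231. 233.] [250. -59. 229.]
top 300 3803 [191. 195. 196. 196. 196. 197.] [300. -63. 191.]
top 350 1912 [192. 195. 195. 196. 196. 196.] [350. -51. 192.]
top 400 1393 [153. 166. 167. 170. 179. 180.] [400.  -8. 153.]
top 450 1293 [140. 140. 143. 144. 147. 148.] [450.  22. 140.]
top 500 1255 [137. 137. 137. 139. 139. 140.] [500.  -2. 137.]
```

Request:
{"op": "step_arm", "data": {
  "slide": [
    [0.4,0,2],
    [0.9,0,4],
    [1.3,0,6],
    [1.5,0,7],
    [1.5,0,7.1],
    [1.5,0,7.1]
  ],
  "angular": [
    [0,0,0],
    [0,0,0],
    [0,0,0],
    [0,0,0],
    [0,0,0],
    [0,0,0]
  ]
}}

```text
time_s: 10.8
tcp_pos: [599.5, 125.4, 76.5]
eef_rot: [[0.905, 0.377, -0.195], [0.369, -0.926, -0.079], [-0.211, -0.0, -0.978]]
ft_force: [0.6, -0.3, -4.4]
width: 0.404
```

Request:
{"op": "step_arm", "data": {
  "slide": [
    [0.05,0,0.3],
    [0.1,0,0.5],
    [0.15,0,0.7],
    [0.15,0,0.7]
  ],
  "angular": [
    [0,0,0],
    [0,0,0],
    [0,0,0],
    [0,0,0]
  ]
}}

```text
time_s: 11.2
tcp_pos: [599.0, 125.1, 68.9]
eef_rot: [[0.906, 0.376, -0.196], [0.367, -0.927, -0.079], [-0.211, -0.0, -0.977]]
ft_force: [0.3, 0.5, -4.5]
width: 0.405
```

Request:
{"op": "step_arm", "data": {
  "slide": [
    [0.03,0,0.1],
    [0.05,0,0.2],
    [0.07,0,0.3],
    [0.07,0,0.3]
  ],
  "angular": [
    [0,0,0],
    [0,0,0],
    [0,0,0],
    [0,0,0]
  ]
}}

```text
time_s: 11.6
tcp_pos: [599.3, 125.2, 67.0]
eef_rot: [[0.906, 0.376, -0.192], [0.368, -0.927, -0.078], [-0.208, 0.0, -0.978]]
ft_force: [-4.5, -1.1, 4.6]
width: 0.403
```

```bash
python3 - <<'E'
from h import *
c=grab("scene","5")
cv2.imwrite("pics/s5c.png",cv2.resize(c["pixels"][120:270,180:380,::-1],(800,600)))
E
```

```text
(no output)
```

View pics/s5c.png

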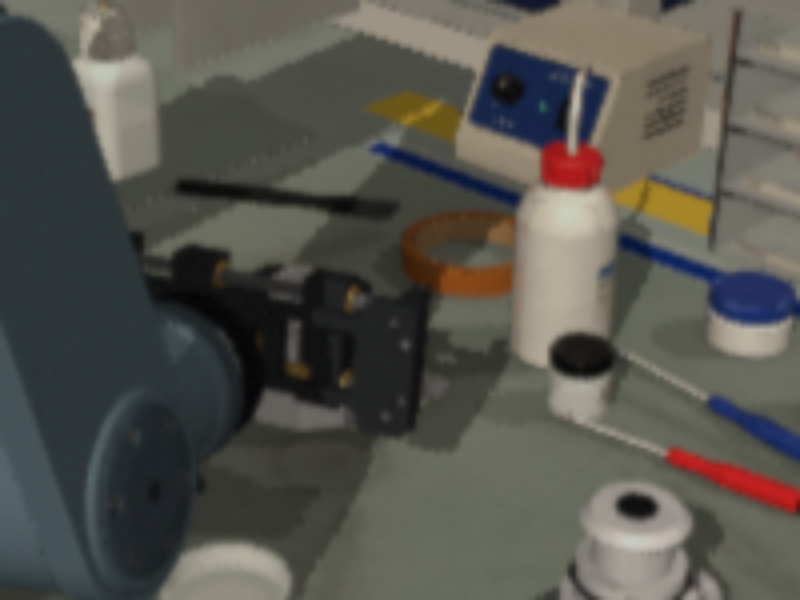

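Rim contact felt (+9 N) at 12° lean, which is within the self-righting range. Releasing now.

Request:
{"op": "step_arm", "data": {
  "slide": [
    [0,0,0],
    [0,0,0],
    [0,0,0],
    [0,0,0],
    [0,0,0],
    [0,0,0],
    [0,0,0],
    [0,0,0],
    [0,0,0],
    [0,0,0]
  ],
  "angular": [
    [0,0,0],
    [0,0,0],
    [0,0,0],
    [0,0,0],
    [0,0,0],
    [0,0,0],
    [0,0,0],
    [0,0,0],
    [0,0,0],
    [0,0,0]
  ],
  "fingers": 8.8
}}

```text
time_s: 12.65
tcp_pos: [599.0, 125.1, 65.8]
eef_rot: [[0.906, 0.376, -0.196], [0.367, -0.927, -0.079], [-0.211, -0.0, -0.977]]
ft_force: [-0.3, -0.2, 0.5]
width: 0.995
```

```bash
python3 - <<'E'
from h import *
c=grab("top","6");c2=grab("wrist","6")
a=cv2.resize(c["pixels"][140:260,180:310,::-1],(650,600));b=cv2.resize(c2["pixels"][:,:,::-1],(560,420))
cv2.imwrite("pics/t6c.png",a)
E
```

```text
(no output)
```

View pics/t6c.png

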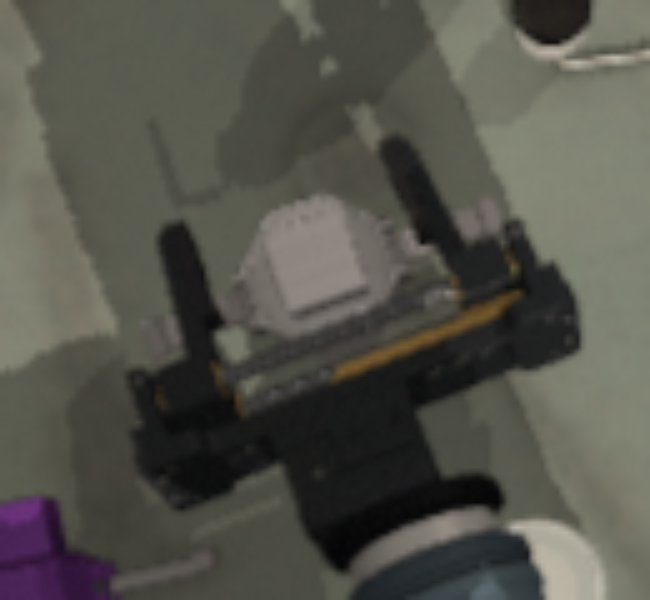

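View pics/wrist6.png

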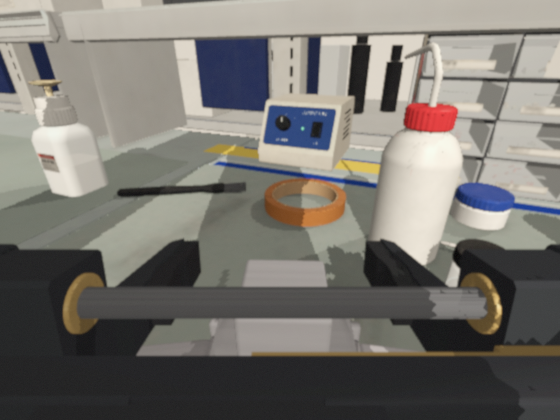

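Request:
{"op": "step_arm", "data": {
  "slide": [
    [-1,0,0],
    [-2.5,0,0],
    [-4,0,0],
    [-5,0,0],
    [-5.5,0,-2],
    [-6,0,-5],
    [-6.6,0,-8],
    [-7.3,0,-11],
    [-8,0,-14],
    [-8,0,-14]
  ],
  "angular": [
    [0,0,0],
    [0,0,0],
    [0,0,0],
    [0,0,0],
    [0,0,0],
    [0,0,0],
    [0,0,0],
    [0,0,0],
    [0,0,0],
    [0,0,0]
  ]
}}

```text
time_s: 13.75
tcp_pos: [554.9, 106.2, 225.3]
eef_rot: [[0.908, 0.376, -0.185], [0.367, -0.927, -0.084], [-0.203, 0.008, -0.979]]
ft_force: [0.1, -0.2, -0.2]
width: 0.998
```

```bash
python3 - <<'E'
from h import *
from cell import robot
c=grab("top","7")
cv2.imwrite("pics/t7c.png",cv2.resize(c["pixels"][140:260,180:310,::-1],(650,600)))
s=robot.observe();print(s["q"].round(3))
print(delta(s["eef_rot"],s["tcp_pos"],Rtool(22,0),(560,100,200)))
E
```

```text
[-0.477  0.018  2.487  2.055  0.994 -1.009]
([0.75, 0.79, 2.17], [0.3, -78.1, -0.2])
```

View pics/t7c.png

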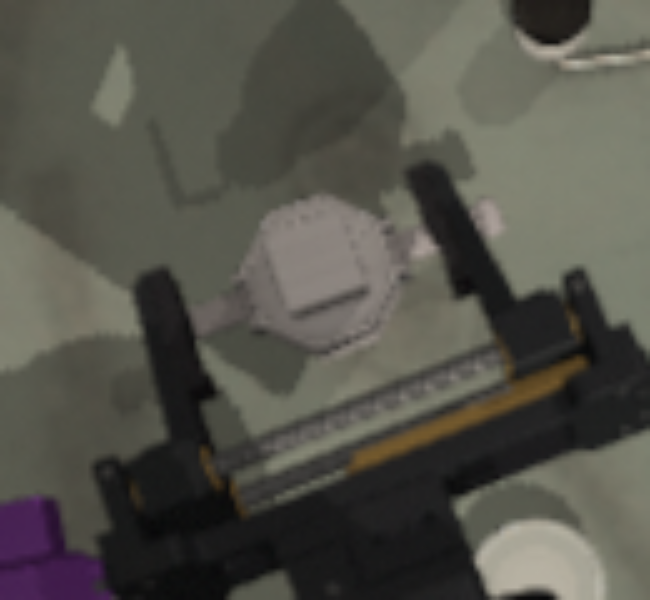

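Request:
{"op": "step_arm", "data": {
  "slide": [
    [0,0,0],
    [0,0,0],
    [0,0,0],
    [0,0,0],
    [0,0,0],
    [0,0,0],
    [0,0,0],
    [0,0,0],
    [0,0,0],
    [0,0,0],
    [0,0,0],
    [0,0,0],
    [0,0,0],
    [0,0,0],
    [0,0,0],
    [0,0,0],
    [0,0,0],
    [0,0,0]
  ],
  "angular": [
    [0,-3,0],
    [0,-7,0],
    [0,-11,0],
    [0,-15,0],
    [0,-19,0],
    [0,-23,0],
    [0,-27,0],
    [0,-31,0],
    [0,-36,0],
    [0,-42,0],
    [0,-48,0],
    [0,-54,0],
    [0,-60,0],
    [0,-66,0],
    [0,-72,0],
    [0,-78,0],
    [0,-78,0],
    [0,-78,0]
  ]
}}

```text
time_s: 15.6
tcp_pos: [552.9, 106.9, 216.3]
eef_rot: [[-0.008, 0.377, -0.926], [0.0, -0.926, -0.377], [-1.0, -0.003, 0.007]]
ft_force: [-0.3, 0.4, -0.1]
width: 0.994
```

```bash
python3 - <<'E'
from h import *
from cell import robot
s=robot.observe();print(s["q"].round(3))
c=grab("top","8");c2=grab("scene","8")
cv2.imwrite("pics/t8c.png",cv2.resize(c["pixels"][140:260,180:310,::-1],(650,600)))
cv2.imwrite("pics/s8c.png",cv2.resize(c2["pixels"][100:310,150:430,::-1],(800,600)))
E
```

```text
[-0.02   0.18   1.654 -0.     1.315  1.165]
```

View pics/t8c.png

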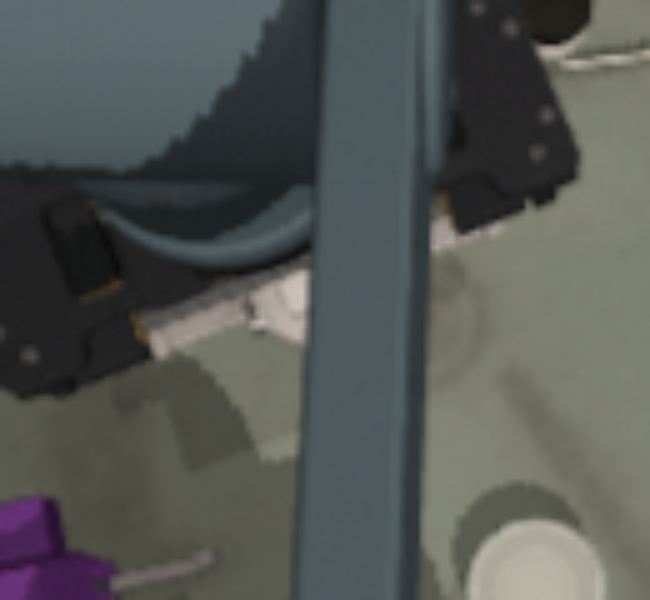

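View pics/s8c.png

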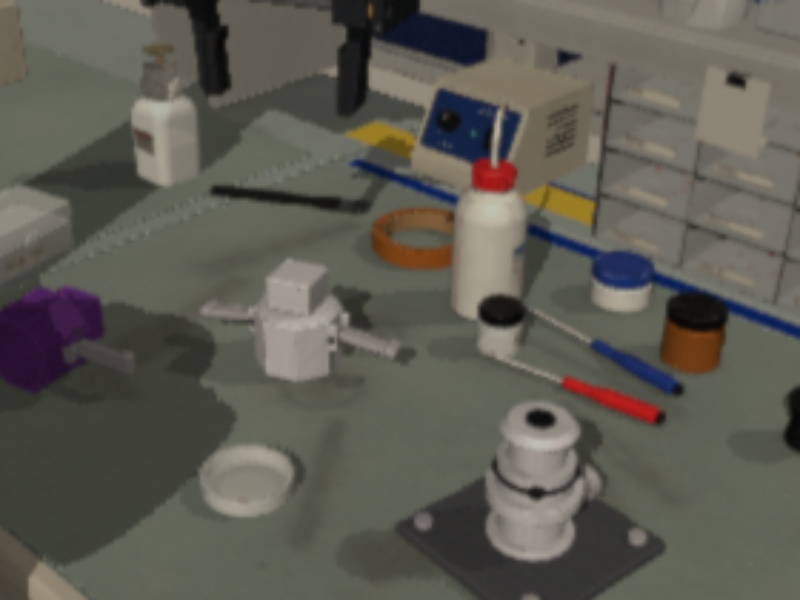

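The cap stands upright, mouth down, released, with both arms out (view px (297,320)). Measuring the boss for the second grasp.

```bash
python3 - <<'E'
from h import *
for n,t in (("top",7),("scene",8)):
    W=cloud(pickle.load(open(f"pics/{n}{t}.pkl","rb")));z=W[...,2]
    m=(z>73)&(z<82)&(W[...,0]>545)&(W[...,0]<640)&(W[...,1]>70)&(W[...,1]<160)
    k,l,st,ce=cv2.connectedComponentsWithStats(m.astype(np.uint8));i=1+np.argmax(st[1:,4])
    p=W[l==i];r=cv2.minAreaRect(p[:,:2].astype(np.float32));print(n,len(p),r,p[:,2].mean())
    # shoulder at 52
    m=(z>45)&(z<90)&(W[...,0]>545)&(W[...,0]<640)&(W[...,1]>70)&(W[...,1]<160);p=W[m];print(p.min(0),p.max(0))
    if n=="scene":
        m=(z>30)&(z<46)&(W[...,0]>480)&(W[...,0]<700)&(W[...,1]>20)&(W[...,1]<220)
        k,l,st,ce=cv2.connectedComponentsWithStats(m.astype(np.uint8))
        for i in range(1,k):
            if st[i,4]>15: p=W[l==i];print(st[i,4],p.mean(0).round(),p.min(0).round(),p.max(0).round())
E
```

```text
top 287 ((567.0067138671875, 110.2449951171875), (36.01717758178711, 35.96207046508789), 20.246732711791992) 76.99562034255334
[545.13018403  77.79265566  45.05187511] [599.28599347 145.65397831  81.34073333]
scene 156 ((565.581298828125, 109.23463439941406), (36.238502502441406, 36.20024108886719), 16.815380096435547) 76.80954588609835
[545.03135086  76.20685932  45.18404027] [599.1288868  140.03424929  79.42605918]
386 [560.  94.  36.] [531.  31.  30.] [602. 189.  46.]
```

```bash
python3 - <<'E'
from h import *
from cell import robot
s=robot.observe();R0,p0=s["eef_rot"],s["tcp_pos"];print(p0)
print(delta(R0,p0,Rtool(20,0),(566.5,110,110)))
print(delta(R0,p0,Rtool(20,0),(566.5,110,56)))
E
```

```text
[552.701661   106.65054517 217.80993261]
([10.77, 0.23, -1.46], [2.1, 0.3, 0.1])
([16.17, 0.24, -1.48], [2.1, 0.3, 0.1])
```

Request:
{"op": "step_arm", "data": {
  "slide": [
    [2,0.2,-1],
    [5,0.2,-1.4],
    [8,0.2,-1.4],
    [10.8,0.2,-1.4],
    [10.8,0.2,-1.4],
    [10.8,0.2,-1.4]
  ],
  "angular": [
    [2.1,0.3,0],
    [2.1,0.3,0],
    [2.1,0.3,0],
    [2.1,0.3,0],
    [2.1,0.3,0],
    [2.1,0.3,0]
  ]
}}

```text
time_s: 16.3
tcp_pos: [566.7, 109.9, 111.8]
eef_rot: [[0.002, 0.341, -0.94], [0.001, -0.94, -0.341], [-1.0, -0.001, -0.002]]
ft_force: [0.8, 0.2, -0.4]
width: 0.995
```

```bash
python3 - <<'E'
from h import *
from cell import robot
c=grab("wrist","9")
W=cloud(c);z=W[...,2]
m=(z>70)&(z<86)&(W[...,0]>530)&(W[...,0]<610)&(W[...,1]>70)&(W[...,1]<150);p=W[m]
print(m.sum(), cv2.minAreaRect(p[:,:2].astype(np.float32)) if m.sum()>10 else 0,p[:,2].mean() if m.sum() else 0, proj(c,(566.5,110,78)))
s=robot.observe();print(delta(s["eef_rot"],s["tcp_pos"],Rtool(20,0),(566.5,110,56)))
E
```

```text
3015 ((566.6224975585938, 109.71141052246094), (36.052207946777344, 36.00401306152344), 20.2844295501709) 78.44804570861896 (np.float64(279.1929238742685), np.float64(233.95593458973448))
([5.7, -0.05, 0.14], [-0.0, -0.2, -0.0])
```

View pics/wrist9.png

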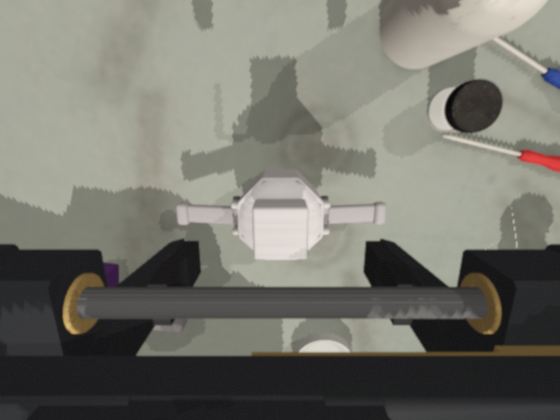

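The boss is centred at px (280,232), square to the jaws. Descending and gripping.

Request:
{"op": "step_arm", "data": {
  "slide": [
    [2,0,0],
    [4,0,0],
    [5.2,0,0],
    [5.5,0,0],
    [5.5,0,0]
  ],
  "angular": [
    [0,0,0],
    [0,0,0],
    [0,0,0],
    [0,0,0],
    [0,0,0]
  ]
}}

```text
time_s: 16.85
tcp_pos: [567.8, 110.1, 57.2]
eef_rot: [[0.003, 0.342, -0.94], [0.001, -0.94, -0.342], [-1.0, 0.0, -0.003]]
ft_force: [1.2, -0.2, -0.3]
width: 0.995
```

Request:
{"op": "step_arm", "data": {
  "slide": [
    [0,0,0],
    [0,0,0],
    [0,0,0],
    [0,0,0],
    [0,0,0],
    [0,0,0],
    [0,0,0],
    [0,0,0]
  ],
  "angular": [
    [0,0,0],
    [0,0,0],
    [0,0,0],
    [0,0,0],
    [0,0,0],
    [0,0,0],
    [0,0,0],
    [0,0,0]
  ],
  "fingers": 2.5,
  "force": 60
}}

```text
time_s: 17.65
tcp_pos: [567.3, 110.4, 56.5]
eef_rot: [[0.002, 0.342, -0.94], [0.001, -0.94, -0.342], [-1.0, -0.0, -0.002]]
ft_force: [-1.5, 1.8, 0.1]
width: 0.4
```

Request:
{"op": "step_arm", "data": {
  "slide": [
    [-2,0,0],
    [-5,0,0],
    [-9,0,0],
    [-13,0,0],
    [-15,0,0],
    [-15,0,0]
  ],
  "angular": [
    [0,0,0],
    [0,0,0],
    [0,0,0],
    [0,0,0],
    [0,0,0],
    [0,0,0]
  ]
}}

```text
time_s: 18.25
tcp_pos: [568.8, 110.0, 209.5]
eef_rot: [[0.008, 0.342, -0.94], [0.001, -0.94, -0.342], [-1.0, 0.002, -0.007]]
ft_force: [0.7, -1.2, -4.3]
width: 0.399
```

```bash
python3 - <<'E'
from h import *
from cell import robot
s=robot.observe();print(s["q"].round(2),s["tcp_pos"].round(1));c=grab("wrist","10")
print(delta(s["eef_rot"],s["tcp_pos"],Rtool(-8,0),(516,-152.5,206)))
# stand axis by plane points from top0 and scene0: head rim + foot centre
for n in ("top","scene"):
    k=pickle.load(open(f"pics/{n}0.pkl","rb"));W=cloud(k);z=W[...,2]
    for lo,hi in ((93,98),(84,90),(50,66)):
        m=(z>lo)&(z<hi)&(np.hypot(W[...,0]-516,W[...,1]+152.5)<40);p=W[m][:,:2].astype(np.float32)
        (cx,cy),r=cv2.minEnclosingCircle(p);print(n,lo,m.sum(),round(cx,1),round(cy,1),round(r,1),p.min(0),p.max(0))
E
```

```text
[-0.01  0.21  1.63  0.    1.29  1.21] [568.8 110.  209.5]
([0.3, 22.86, 13.93], [28.0, -0.4, -0.0])
top 93 313 516.7 -151.6 23.5 [ 493.44733 -173.76898] [ 538.9434  -130.00218]
top 84 10 517.3 -152.3 23.6 [ 493.74527 -174.62904] [ 539.5684  -131.03719]
top 50 75 516.1 -150.2 28.8 [ 487.75574 -168.7072 ] [ 544.1378  -123.30605]
scene 93 306 514.7 -153.0 22.6 [ 492.73276 -174.07982] [ 535.3072  -131.01425]
scene 84 13 507.8 -163.8 17.4 [ 493.72098 -173.97372] [ 521.9743  -153.43196]
scene 50 257 514.6 -154.5 28.0 [ 486.98444 -181.84753] [ 535.0602  -129.84639]
```

View pics/wrist10.png

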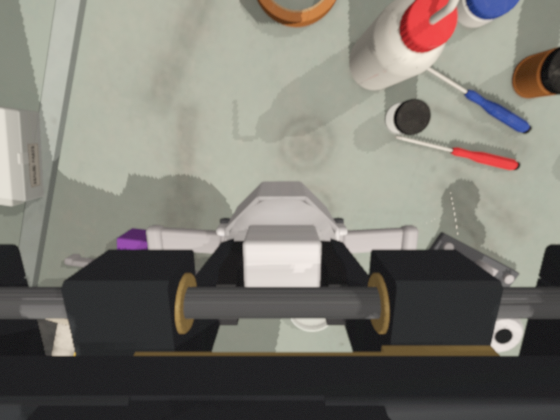

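```bash
python3 - <<'E'
from h import *
from cell import robot
s=robot.observe()
print(delta(s["eef_rot"],s["tcp_pos"],Rtool(-8,0),(407,-137,206)))
E
```

```text
([0.01, 17.73, 23.51], [28.0, -0.2, 0.0])
```

Request:
{"op": "step_arm", "data": {
  "slide": [
    [0,1.5,2],
    [0,3,4],
    [0,5,6.5],
    [0,7,9],
    [0,9,12],
    [0,11,14.5],
    [0,13,17],
    [0,15,20],
    [0,16.5,22],
    [0,17.7,23.5],
    [0,17.7,23.5],
    [0,17.7,23.5],
    [0,17.7,23.5]
  ],
  "angular": [
    [3,0,0],
    [6,0,0],
    [9,0,0],
    [12,0,0],
    [15,0,0],
    [18,0,0],
    [21,0,0],
    [24,0,0],
    [27,0,0],
    [28,0,0],
    [28,0,0],
    [28,0,0],
    [28,0,0]
  ]
}}

```text
time_s: 19.6
tcp_pos: [406.4, -135.6, 204.8]
eef_rot: [[0.0, -0.139, -0.99], [0.002, -0.99, 0.139], [-1.0, -0.002, 0.0]]
ft_force: [0.6, 0.6, -5.8]
width: 0.404
```

```bash
python3 - <<'E'
from h import *
from cell import robot
c=grab("wrist","11");s=robot.observe();print(s["tcp_pos"].round(1),s["ft_force"].round(1))
W=cloud(c);z=W[...,2]
for lo,hi in ((92,101),):
    m=(z>lo)&(z<hi)&(np.hypot(W[...,0]-516,W[...,1]+152.5)<45);p=W[m][:,:2].astype(np.float32)
    if len(p)>20: print(len(p),cv2.minEnclosingCircle(p),p.min(0),p.max(0))
E
```

```text
[ 406.6 -135.6  205.1] [ 0.9 -0.1 -5.5]
2902 ((515.9765625, -152.5588836669922), 23.841045379638672) [ 492.14328 -176.1477 ] [ 539.43085 -129.127  ]
```

View pics/wrist11.png

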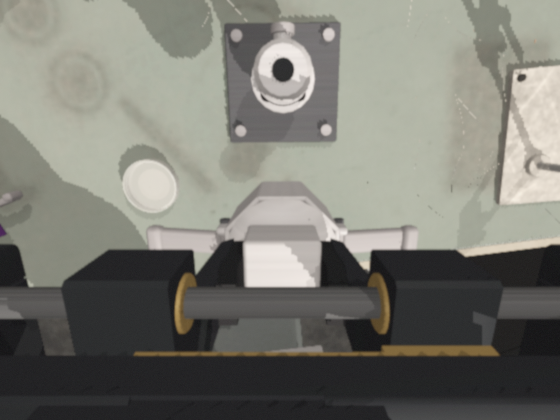

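```bash
python3 - <<'E'
from h import *
from cell import robot
c=pickle.load(open("pics/wrist11.pkl","rb"));s=robot.observe();W=cloud(c)
T=(W-s["tcp_pos"])@s["eef_rot"]
# boss front face & top in tool frame: rows 228-285, cols 240-325
for r in (226,230,235,240,250,260,270,280): print(r,T[r,270:295:8].round(1).tolist())
m=(abs(T[...,0]+22)<3)&(abs(T[...,1])<30)&(abs(T[...,2])<30)
p=T[m];print(m.sum(),p.min(0),p.max(0),np.percentile(p,[1,99],axis=0).round(1))
# shoulder (3..6 below tip): 
m=(abs(T[...,0]-4)<3)&(abs(T[...,1])<45)&(abs(T[...,2])<50)
p=T[m];print(m.sum(),np.percentile(p,[0.5,1,99,99.5],axis=0).round(1))
# arms
for sg in (1,-1):
    m=(T[...,0]>10)&(T[...,0]<30)&(sg*T[...,1]>45)&(sg*T[...,1]<82)&(abs(T[...,2])<30);p=T[m];print(sg,m.sum(),p.mean(0).round(1))
E
```

```text
226 [[0.4, -4.7, -17.1], [-0.7, -0.5, -17.5], [0.5, 3.6, -17.1], [-0.1, 7.8, -17.3]]
230 [[-7.2, -4.4, -17.6], [-7.0, -0.5, -17.5], [-6.6, 3.5, -17.4], [-5.4, 7.6, -17.0]]
235 [[-13.0, -4.2, -17.1], [-13.8, -0.4, -17.4], [-13.2, 3.5, -17.2], [-13.0, 7.3, -17.1]]
240 [[-20.6, -3.9, -17.6], [-20.5, -0.3, -17.5], [-19.8, 3.4, -17.2], [-20.0, 7.0, -17.3]]
250 [[-21.9, -3.9, -13.2], [-22.0, -0.3, -13.3], [-21.5, 3.4, -13.0], [-22.2, 7.0, -13.3]]
260 [[-21.7, -4.0, -8.2], [-22.0, -0.3, -8.3], [-22.7, 3.4, -8.7], [-23.0, 7.0, -8.8]]
270 [[-21.2, -4.1, -2.9], [-21.2, -0.3, -2.9], [-21.7, 3.4, -3.2], [-21.5, 7.1, -3.0]]
280 [[-21.4, -4.1, 2.1], [-22.0, -0.3, 1.8], [-21.5, 3.4, 2.1], [-21.5, 7.1, 2.1]]
4124 [-24.99663002 -29.9821961  -17.93984748] [-19.00366856  29.84485538   5.84891148] [[-24.5 -26.2 -17.5]
 [-19.4  27.3   4.9]]
2048 [[  1.2 -26.6 -30.1]
 [  1.5 -25.8 -29.1]
 [  7.   27.8  -8.1]
 [  7.   28.5  -7.8]]
1 1340 [22.7 64.  -1.1]
-1 1310 [ 23.3 -63.8  -1.1]
```

```bash
python3 - <<'E'
from h import *
from cell import robot
s=robot.observe()
print(delta(s["eef_rot"],s["tcp_pos"],Rtool(-8,0),(516.8,-152.2,165)))
E
```

```text
([4.01, 0.12, -11.14], [0.0, -0.0, 0.1])
```

Request:
{"op": "step_arm", "data": {
  "slide": [
    [0,0.1,-2],
    [0,0.1,-5],
    [0,0.1,-8],
    [0,0.1,-10.5],
    [1,0.1,-11.1],
    [3,0.1,-11.1],
    [4,0.1,-11.1],
    [4,0.1,-11.1],
    [4,0.1,-11.1],
    [4,0.1,-11.1]
  ],
  "angular": [
    [0,0,0],
    [0,0,0],
    [0,0,0],
    [0,0,0],
    [0,0,0],
    [0,0,0],
    [0,0,0],
    [0,0,0],
    [0,0,0],
    [0,0,0]
  ]
}}

```text
time_s: 20.65
tcp_pos: [516.9, -153.2, 167.1]
eef_rot: [[0.003, -0.14, -0.99], [-0.0, -0.99, 0.14], [-1.0, -0.0, -0.003]]
ft_force: [-0.2, 0.3, -4.2]
width: 0.401
```

```bash
python3 - <<'E'
from h import *
from cell import robot
c=grab("scene","12");s=robot.observe();print(s["tcp_pos"].round(1),s["ft_force"].round(1))
cv2.imwrite("pics/s12c.png",cv2.resize(c["pixels"][190:330,260:430,::-1],(728,600)))
print(delta(s["eef_rot"],s["tcp_pos"],Rtool(-8,0),(516.8,-152.2,150)))
E
```

```text
[ 517.  -153.4  167.2] [ 0.  -0.1 -5. ]
([1.72, -0.11, 0.04], [-0.0, -0.2, 0.0])
```

View pics/s12c.png

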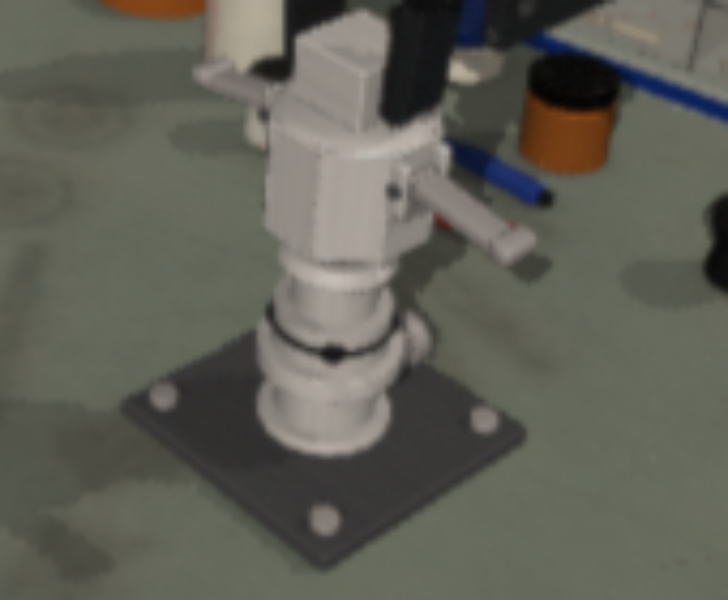

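The cap is above the adaptor, both arms out. Descending in small steps with force checks.

Request:
{"op": "step_arm", "data": {
  "slide": [
    [0.5,0,0],
    [1,0,0],
    [1.5,0,0],
    [2,0,0],
    [2.3,0,0],
    [2.3,0,0]
  ],
  "angular": [
    [0,0,0],
    [0,0,0],
    [0,0,0],
    [0,0,0],
    [0,0,0],
    [0,0,0]
  ]
}}

```text
time_s: 21.3
tcp_pos: [516.2, -152.8, 142.4]
eef_rot: [[0.001, -0.14, -0.99], [0.001, -0.99, 0.14], [-1.0, -0.002, -0.0]]
ft_force: [0.5, 0.1, -4.1]
width: 0.405
```

Request:
{"op": "step_arm", "data": {
  "slide": [
    [0.3,0,0],
    [0.6,0,0],
    [0.9,0,0],
    [1.2,0,0],
    [1.5,0,0],
    [1.5,0,0]
  ],
  "angular": [
    [0,0,0],
    [0,0,0],
    [0,0,0],
    [0,0,0],
    [0,0,0],
    [0,0,0]
  ]
}}

```text
time_s: 21.9
tcp_pos: [516.3, -152.9, 127.6]
eef_rot: [[0.001, -0.14, -0.99], [0.001, -0.99, 0.14], [-1.0, -0.001, -0.001]]
ft_force: [-1.2, -0.8, -4.8]
width: 0.403
```

Request:
{"op": "step_arm", "data": {
  "slide": [
    [0.3,0,0],
    [0.6,0,0],
    [0.8,0,0],
    [0.9,0,0]
  ],
  "angular": [
    [0,0,0],
    [0,0,0],
    [0,0,0],
    [0,0,0]
  ]
}}

```text
time_s: 22.3
tcp_pos: [516.9, -153.0, 119.5]
eef_rot: [[0.002, -0.14, -0.99], [0.001, -0.99, 0.14], [-1.0, -0.001, -0.002]]
ft_force: [-1.0, 2.2, 2.3]
width: 0.402
```

Request:
{"op": "step_arm", "data": {
  "slide": [
    [0.2,0,0],
    [0.4,0,0],
    [0.5,0,0],
    [0.6,0,0]
  ],
  "angular": [
    [0,0,0],
    [0,0,0],
    [0,0,0],
    [0,0,0]
  ]
}}

```text
time_s: 22.7
tcp_pos: [516.8, -152.9, 113.1]
eef_rot: [[0.002, -0.14, -0.99], [0.001, -0.99, 0.14], [-1.0, -0.001, -0.002]]
ft_force: [-0.1, 1.4, -0.0]
width: 0.401
```

Request:
{"op": "step_arm", "data": {
  "slide": [
    [0.1,0,0],
    [0.2,0,0],
    [0.3,0,0],
    [0.3,0,0]
  ],
  "angular": [
    [0,0,0],
    [0,0,0],
    [0,0,0],
    [0,0,0]
  ]
}}

```text
time_s: 23.1
tcp_pos: [516.5, -152.9, 109.7]
eef_rot: [[0.002, -0.14, -0.99], [0.001, -0.99, 0.14], [-1.0, -0.001, -0.001]]
ft_force: [0.8, 2.0, -1.6]
width: 0.405
```

Request:
{"op": "step_arm", "data": {
  "slide": [
    [0.1,0,0],
    [0.2,0,0],
    [0.2,0,0]
  ],
  "angular": [
    [0,0,0],
    [0,0,0],
    [0,0,0]
  ]
}}

```text
time_s: 23.4
tcp_pos: [516.6, -152.9, 107.9]
eef_rot: [[0.002, -0.14, -0.99], [0.001, -0.99, 0.14], [-1.0, -0.001, -0.002]]
ft_force: [0.8, 1.9, -3.1]
width: 0.401
```

Request:
{"op": "step_arm", "data": {
  "slide": [
    [0.1,0,0],
    [0.15,0,0],
    [0.15,0,0]
  ],
  "angular": [
    [0,0,0],
    [0,0,0],
    [0,0,0]
  ]
}}

```text
time_s: 23.7
tcp_pos: [516.7, -153.0, 106.6]
eef_rot: [[0.002, -0.14, -0.99], [0.001, -0.99, 0.14], [-1.0, -0.001, -0.002]]
ft_force: [0.4, 2.7, -1.9]
width: 0.402
```

Request:
{"op": "step_arm", "data": {
  "slide": [
    [0.05,0,0],
    [0.1,0,0]
  ],
  "angular": [
    [0,0,0],
    [0,0,0]
  ]
}}

```text
time_s: 23.9
tcp_pos: [516.8, -153.0, 106.4]
eef_rot: [[0.002, -0.139, -0.99], [0.001, -0.99, 0.139], [-1.0, -0.001, -0.002]]
ft_force: [-3.2, 5.1, 10.0]
width: 0.397
```

Request:
{"op": "step_arm", "data": {
  "slide": [
    [0.05,0,0],
    [0.1,0,0]
  ],
  "angular": [
    [0,0,0],
    [0,0,0]
  ]
}}

```text
time_s: 24.1
tcp_pos: [516.9, -153.0, 106.4]
eef_rot: [[0.002, -0.139, -0.99], [0.001, -0.99, 0.139], [-1.0, -0.001, -0.002]]
ft_force: [-6.1, 6.0, 17.4]
width: 0.405
```

Request:
{"op": "step_arm", "data": {
  "slide": [
    [0.1,0,0],
    [0.15,0,0]
  ],
  "angular": [
    [0,0,0],
    [0,0,0]
  ]
}}

```text
time_s: 24.3
tcp_pos: [517.0, -153.0, 106.3]
eef_rot: [[0.002, -0.139, -0.99], [0.0, -0.99, 0.139], [-1.0, -0.001, -0.002]]
ft_force: [-11.9, 8.3, 29.3]
width: 0.404
```

Request:
{"op": "step_arm", "data": {
  "slide": [
    [-0.3,0,0],
    [-0.35,0,0],
    [-0.35,0,0]
  ],
  "angular": [
    [0,0,0],
    [0,0,0],
    [0,0,0]
  ]
}}

```text
time_s: 24.6
tcp_pos: [516.6, -152.9, 106.5]
eef_rot: [[0.002, -0.14, -0.99], [0.001, -0.99, 0.14], [-1.0, -0.001, -0.002]]
ft_force: [-0.5, 2.4, -0.3]
width: 0.406
```

Request:
{"op": "step_arm", "data": {
  "slide": [
    [0,0,0],
    [0,0,0],
    [0,0,0],
    [0,0,0],
    [0,0,0],
    [0,0,0],
    [0,0,0],
    [0,0,0]
  ],
  "angular": [
    [0,0,0],
    [0,0,0],
    [0,0,0],
    [0,0,0],
    [0,0,0],
    [0,0,0],
    [0,0,0],
    [0,0,0]
  ],
  "fingers": 8.8
}}

```text
time_s: 25.4
tcp_pos: [516.7, -153.0, 106.7]
eef_rot: [[0.002, -0.14, -0.99], [0.001, -0.99, 0.14], [-1.0, -0.001, -0.002]]
ft_force: [0.1, 0.1, -0.7]
width: 0.996
```

Request:
{"op": "step_arm", "data": {
  "slide": [
    [-2,0,0],
    [-5,0,0],
    [-8,0,0],
    [-11,0,0],
    [-12,0,0],
    [-12,0,0],
    [-12,0,0]
  ],
  "angular": [
    [0,0,0],
    [0,0,0],
    [0,0,0],
    [0,0,0],
    [0,0,0],
    [0,0,0],
    [0,0,0]
  ]
}}

```text
time_s: 26.1
tcp_pos: [515.8, -152.8, 225.3]
eef_rot: [[0.0, -0.14, -0.99], [0.002, -0.99, 0.14], [-1.0, -0.002, -0.0]]
ft_force: [-0.6, 0.3, -0.9]
width: 1.0
```

```bash
python3 - <<'E'
from h import *
from cell import robot
c=grab("scene","13");w=grab("wrist","13");s=robot.observe();print(s["q"].round(2),s["tcp_pos"].round(1))
cv2.imwrite("pics/s13c.png",cv2.resize(c["pixels"][190:330,260:430,::-1],(728,600)))
for n,k in (("scene",c),("wrist",w)):
    W=cloud(k);z=W[...,2];m=(z>120)&(z<135)&(np.hypot(W[...,0]-516,W[...,1]+152.5)<30)
    p=W[m];print(n,m.sum(),np.median(p[:,2]).round(1),cv2.minAreaRect(p[:,:2].astype(np.float32)))
E
```

```text
[-0.51  0.11  1.71  0.    1.32  1.2 ] [ 515.5 -152.6  224.6]
scene 359 127.4 ((515.036376953125, -154.28179931640625), (36.79697036743164, 36.59482955932617), 79.81971740722656)
wrist 1748 128.9 ((516.3868408203125, -153.9833526611328), (36.0137939453125, 35.660484313964844), 81.87354278564453)
```

View pics/s13c.png

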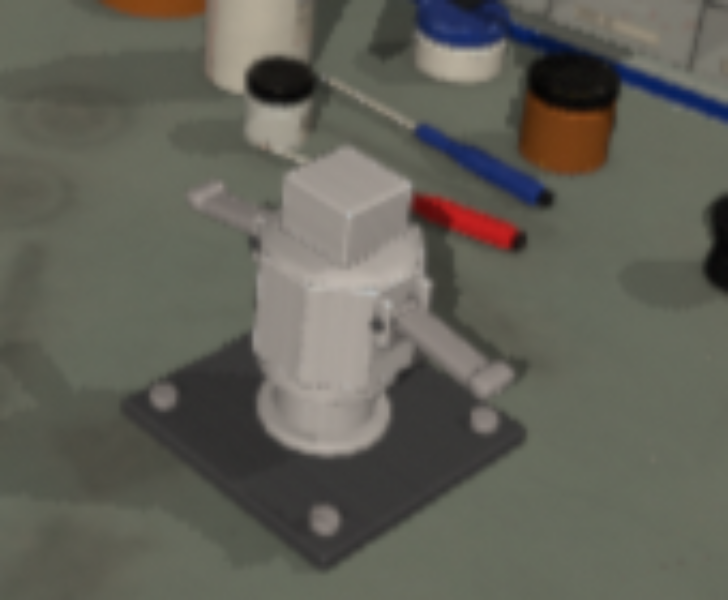

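View pics/wrist13.png

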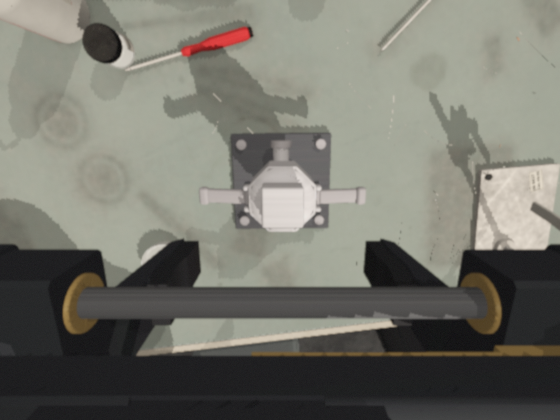

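The cap is home: boss top at z≈128 (50+78), square on the stand, both arms out, released. Next I plan the closed-finger arm swings.

```bash
cat >> h.py <<'E'
AX=np.array([516.3,-153.0]);YC=np.array([np.cos(np.radians(82)),np.sin(np.radians(82))])
def tp(v,z): return np.append(AX+v*YC,z)
E
python3 - <<'E'
from h import *
from cell import robot
s=robot.observe();R0,p0=s["eef_rot"],s["tcp_pos"]
R=Rtool(-98,30,False)
print(delta(R0,p0,R,tp(75,190)), delta(R0,p0,Rtool(-98,0,False),tp(75,190)))
# in R frame moves
a=tp(75,190)
for v,z in [(61,110),(61,95),(61,92),(63.5,82),(62.6,71.5),(60.6,65.7),(56.8,60.5),(51.7,56.2),(46.6,54.7),(44,54.7)]:
    print(v,z,delta(R,a,R,tp(v,z))[0])
E
```

```text
([3.48, -7.46, -0.09], [-87.7, -23.5, 23.7]) ([3.48, -7.46, -0.09], [-90.0, -0.0, 0.2])
61 110 [7.63, 0.0, -2.79]
61 95 [8.93, 0.0, -3.54]
61 92 [9.19, 0.0, -3.69]
63.5 82 [9.93, -0.0, -4.4]
62.6 71.5 [10.88, 0.0, -4.85]
60.6 65.7 [11.48, -0.0, -4.97]
56.8 60.5 [12.13, -0.0, -4.9]
51.7 56.2 [12.75, 0.0, -4.67]
46.6 54.7 [13.14, 0.0, -4.31]
44 54.7 [13.27, 0.0, -4.08]
```

Request:
{"op": "step_arm", "data": {
  "slide": [
    [0,-0.5,0],
    [0,-1,0],
    [0,-1.5,0],
    [0,-2,0],
    [0,-3,0],
    [0,-4,0],
    [0,-5,0],
    [0,-6,0],
    [0.5,-7,0],
    [1,-7.5,0],
    [2,-7.5,0],
    [3,-7.5,0],
    [3.5,-7.5,0],
    [3.5,-7.5,0]
  ],
  "angular": [
    [-7.3,-2,2],
    [-14.6,-3.9,3.9],
    [-21.9,-5.9,5.9],
    [-29.2,-7.8,7.9],
    [-36.5,-9.8,9.9],
    [-43.9,-11.7,11.8],
    [-51.2,-13.7,13.8],
    [-58.5,-15.7,15.8],
    [-65.8,-17.6,17.8],
    [-73.1,-19.6,19.7],
    [-80.4,-21.5,21.7],
    [-87.7,-23.5,23.7],
    [-87.7,-23.5,23.7],
    [-87.7,-23.5,23.7]
  ],
  "fingers": 0,
  "force": 30
}}

```text
time_s: 27.6
tcp_pos: [525.9, -78.5, 189.9]
eef_rot: [[-0.07, 0.99, -0.124], [-0.495, -0.142, -0.857], [-0.866, 0.002, 0.5]]
ft_force: [-0.1, -0.9, -0.4]
width: 0.005
```

```bash
python3 - <<'E'
from h import *
from cell import robot
c=grab("scene","14");s=robot.observe();R0,p0=s["eef_rot"],s["tcp_pos"];print(s["q"].round(2),p0.round(1),s["ft_force"].round(1))
cv2.imwrite("pics/s14c.png",cv2.resize(c["pixels"][90:330,180:500,::-1],(800,600)))
R=Rtool(-98,30,False)
for v,z in [(61,110),(61,95)]: print(delta(R0,p0,R,tp(v,z)))
E
```

```text
[-0.08  0.23  1.74 -0.55  1.26  0.26] [526.6 -78.8 191. ] [-0.1  0.8 -0.2]
([7.7, -0.01, -2.85], [-0.3, 0.0, -0.1])
([9.0, -0.02, -3.6], [-0.3, 0.0, -0.1])
```

View pics/s14c.png

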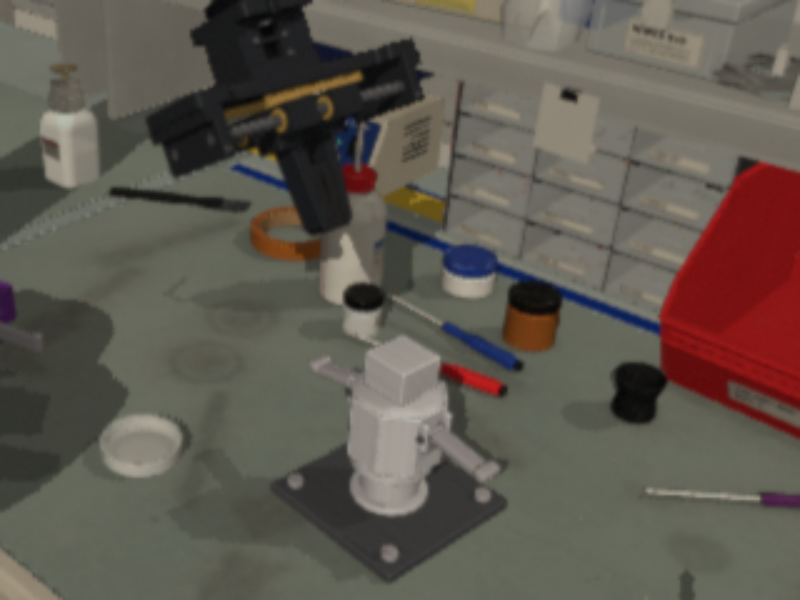

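Request:
{"op": "step_arm", "data": {
  "slide": [
    [2,0,-0.7],
    [4,0,-1.5],
    [6,0,-2.3],
    [7.7,0,-2.8],
    [8.4,0,-3.2],
    [8.4,0,-3.2],
    [8.4,0,-3.2]
  ],
  "angular": [
    [0,0,0],
    [0,0,0],
    [0,0,0],
    [0,0,0],
    [0,0,0],
    [0,0,0],
    [0,0,0]
  ]
}}

```text
time_s: 28.35
tcp_pos: [526.0, -93.3, 103.9]
eef_rot: [[-0.066, 0.99, -0.124], [-0.496, -0.141, -0.857], [-0.866, 0.005, 0.501]]
ft_force: [0.1, 0.6, 0.4]
width: 0.006
```

```bash
python3 - <<'E'
from h import *
from cell import robot
c=grab("scene","15");s=robot.observe();R0,p0=s["eef_rot"],s["tcp_pos"];print(p0.round(1),s["ft_force"].round(1), "v",(p0[:2]-AX)@YC,"z",p0[2],"u",(p0[:2]-AX)@[YC[1],-YC[0]])
cv2.imwrite("pics/s15c.png",cv2.resize(c["pixels"][170:330,250:450,::-1],(750,600)))
R=Rtool(-98,30,False)
for v,z in [(61,92),(63.5,82),(62.6,71.5),(60.6,65.7),(56.8,60.5),(51.7,56.2),(46.6,54.7),(44,54.7)]: print(v,z,delta(R0,p0,R,tp(v,z))[0])
E
```

```text
[526.2 -93.2 104.2] [ 0.4  0.3 -0.4] v 60.596176484889156 z 104.18809758718007 u 1.5118492264854038
61 92 [1.03, -0.16, -0.64]
63.5 82 [1.77, -0.17, -1.36]
62.6 71.5 [2.73, -0.17, -1.81]
60.6 65.7 [3.33, -0.17, -1.93]
56.8 60.5 [3.97, -0.18, -1.86]
51.7 56.2 [4.6, -0.18, -1.63]
46.6 54.7 [4.98, -0.18, -1.27]
44 54.7 [5.11, -0.18, -1.04]
```

View pics/s15c.png

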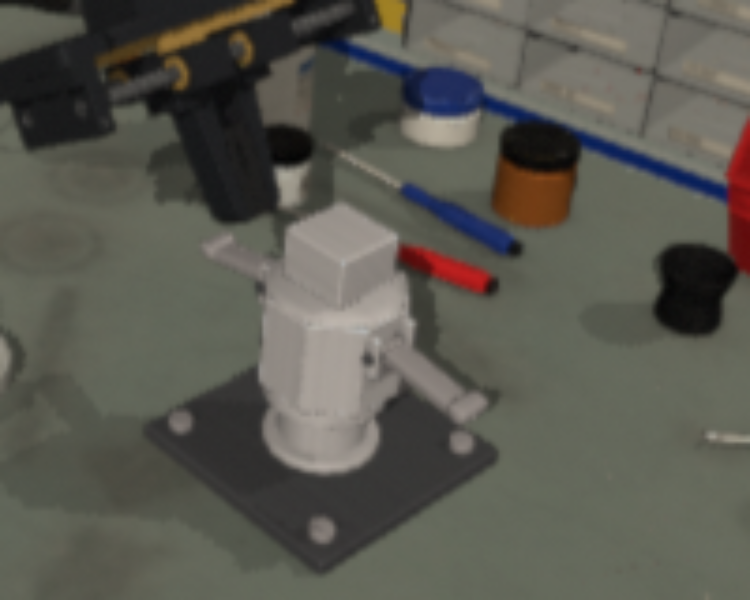

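Request:
{"op": "step_arm", "data": {
  "slide": [
    [0.5,-0.1,-0.3],
    [1,-0.1,-0.6],
    [1.3,-0.1,-0.9],
    [1.7,-0.1,-1.3],
    [2.2,-0.1,-1.5],
    [2.7,-0.1,-1.8],
    [2.7,-0.1,-1.8]
  ],
  "angular": [
    [0,0,0],
    [0,0,0],
    [0,0,0],
    [0,0,0],
    [0,0,0],
    [0,0,0],
    [0,0,0]
  ]
}}

```text
time_s: 29.1
tcp_pos: [524.8, -91.2, 70.1]
eef_rot: [[-0.067, 0.99, -0.122], [-0.497, -0.139, -0.857], [-0.865, 0.004, 0.501]]
ft_force: [0.8, -1.9, 0.0]
width: 0.004
```

```bash
python3 - <<'E'
from h import *
from cell import robot
c=grab("scene","16");s=robot.observe();R0,p0=s["eef_rot"],s["tcp_pos"];print(p0.round(1),s["ft_force"].round(1), "v",(p0[:2]-AX)@YC,"z",p0[2])
cv2.imwrite("pics/s16c.png",cv2.resize(c["pixels"][170:330,250:450,::-1],(750,600)))
R=Rtool(-98,30,False)
for v,z in [(60.6,65.7),(56.8,60.5),(51.7,56.2),(46.6,54.7),(44,54.7)]: print(v,z,delta(R0,p0,R,tp(v,z))[0])
E
```

```text
[524.7 -91.1  70.3] [ 0.1 -2.8  0.4] v 62.45289973164635 z 70.25194600959381
60.6 65.7 [0.49, 0.03, -0.07]
56.8 60.5 [1.13, 0.03, 0.0]
51.7 56.2 [1.75, 0.03, 0.23]
46.6 54.7 [2.14, 0.03, 0.59]
44 54.7 [2.27, 0.03, 0.82]
```

View pics/s16c.png

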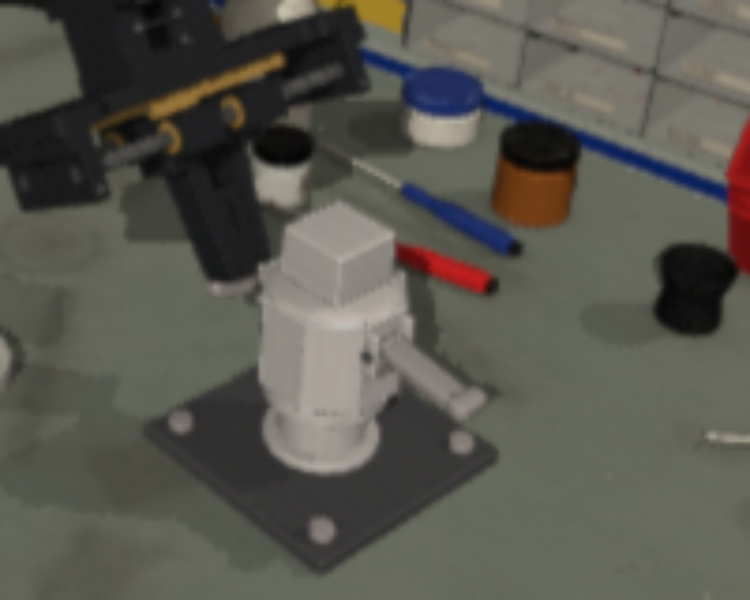

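Request:
{"op": "step_arm", "data": {
  "slide": [
    [0.25,0,-0.05],
    [0.5,0,-0.05],
    [0.8,0,0],
    [1.15,0,0],
    [1.45,0,0.1],
    [1.75,0,0.25],
    [1.95,0,0.4],
    [2.1,0,0.55],
    [2.1,0,0.55]
  ],
  "angular": [
    [0,0,0],
    [0,0,0],
    [0,0,0],
    [0,0,0],
    [0,0,0],
    [0,0,0],
    [0,0,0],
    [0,0,0],
    [0,0,0]
  ]
}}

```text
time_s: 30.05
tcp_pos: [522.6, -106.2, 55.0]
eef_rot: [[-0.067, 0.99, -0.123], [-0.496, -0.14, -0.857], [-0.866, 0.004, 0.501]]
ft_force: [1.0, 1.5, 1.3]
width: 0.002
```

```bash
python3 - <<'E'
from h import *
from cell import robot
c=grab("scene","17");s=robot.observe();R0,p0=s["eef_rot"],s["tcp_pos"];print(p0.round(1),s["ft_force"].round(1), "v",(p0[:2]-AX)@YC,"z",p0[2])
cv2.imwrite("pics/s17c.png",cv2.resize(c["pixels"][170:330,250:450,::-1],(750,600)))
E
```

```text
[ 522.6 -106.2   55.1] [0.8 0.8 0.4] v 47.24408181615226 z 55.05206432765029
```

View pics/s17c.png

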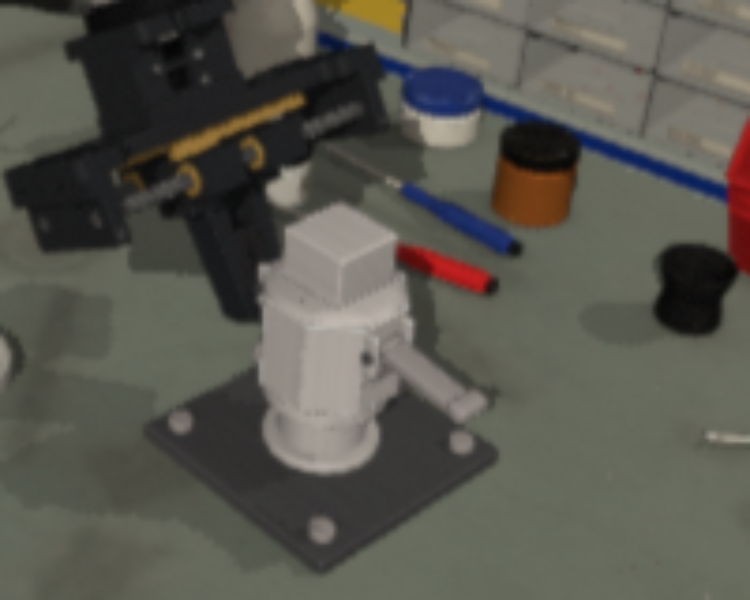

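Request:
{"op": "step_arm", "data": {
  "slide": [
    [0.1,0,0.17],
    [0.15,0,0.26],
    [0.15,0,0.26]
  ],
  "angular": [
    [0,0,0],
    [0,0,0],
    [0,0,0]
  ]
}}

```text
time_s: 30.4
tcp_pos: [522.6, -107.6, 55.0]
eef_rot: [[-0.065, 0.99, -0.123], [-0.494, -0.139, -0.858], [-0.867, 0.005, 0.499]]
ft_force: [0.9, 10.2, 3.0]
width: 0.007
```

Request:
{"op": "step_arm", "data": {
  "slide": [
    [0.1,0,0.17],
    [0.15,0,0.26],
    [0.15,0,0.26]
  ],
  "angular": [
    [0,0,0],
    [0,0,0],
    [0,0,0]
  ]
}}

```text
time_s: 30.7
tcp_pos: [522.6, -108.4, 54.9]
eef_rot: [[-0.063, 0.99, -0.124], [-0.492, -0.139, -0.86], [-0.868, 0.006, 0.496]]
ft_force: [0.9, 21.9, 6.5]
width: 0.004
```

Request:
{"op": "step_arm", "data": {
  "slide": [
    [-0.5,0,-0.9],
    [-1,0,-1.7],
    [-2,0,-3.4],
    [-4,0,-4.4],
    [-7,0,-4.4],
    [-10,0,-4.4],
    [-13,0,-4.4],
    [-16,0,-4.4],
    [-16,0,-4.4],
    [-16,0,-4.4]
  ],
  "angular": [
    [0,0,0],
    [0,0,0],
    [0,0,0],
    [0,0,0],
    [0,0,0],
    [0,0,0],
    [0,0,0],
    [0,0,0],
    [0,0,0],
    [0,0,0]
  ]
}}

```text
time_s: 31.7
tcp_pos: [537.8, 5.2, 171.5]
eef_rot: [[-0.066, 0.99, -0.123], [-0.497, -0.139, -0.857], [-0.865, 0.004, 0.501]]
ft_force: [0.3, 0.5, -1.3]
width: 0.008
```

```bash
python3 - <<'E'
from h import *
from cell import robot
c=grab("wrist","18");t=grab("top","18");s=robot.observe();R0,p0=s["eef_rot"],s["tcp_pos"];print(s["q"].round(2),p0.round(1))
cv2.imwrite("pics/t18c.png",cv2.resize(t["pixels"][170:270,310:420,::-1],(660,600)))
# vertical profile of arm a in cap frame
W=np.concatenate([cloud(c).reshape(-1,3),cloud(t).reshape(-1,3)]);q=W[:,:2]-AX;v=q@YC;u=q@np.array([YC[1],-YC[0]])
for lo in range(30,92,6):
    m=(abs(u)<6)&(W[:,2]>lo)&(W[:,2]<lo+6)&(v>25)&(v<95);print(lo,m.sum(),np.percentile(v[m],[5,50,95]).round(1) if m.sum() else '')
E
```

```text
[ 0.07  0.31  1.68 -0.53  1.31  0.4 ] [536.8   4.6 170.1]
30 0 
36 41 [39.5 41.2 42.3]
42 65 [37.  39.5 41.5]
48 51 [36.6 37.7 38.6]
54 49 [36.4 37.4 38.2]
60 47 [36.  37.2 38.3]
66 4 [37.6 37.7 38.3]
72 2 [37.4 37.5 37.7]
78 7 [32.  36.9 37.3]
84 15 [31.6 35.1 36.9]
90 5 [27.5 30.2 31.9]
```

View pics/wrist18.png

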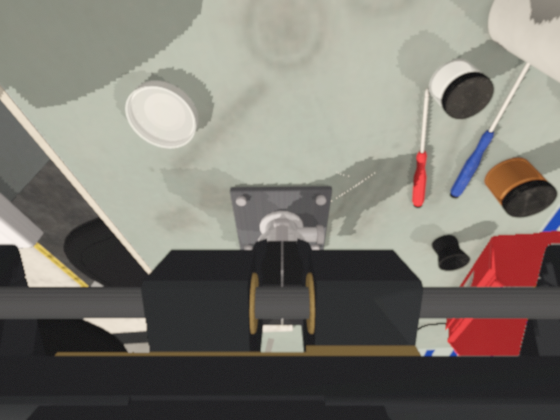

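View pics/t18c.png

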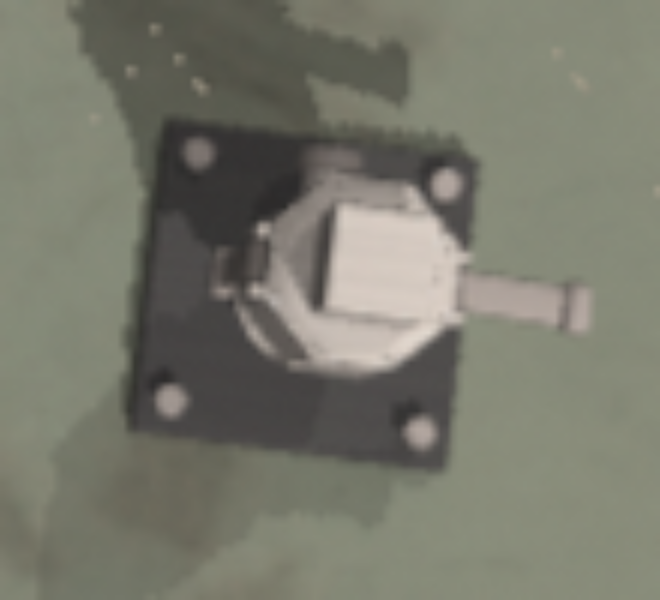

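Arm a is fully down: its outer face is vertical at v≈37.5 mm (34+3.5), seen folded in the top view (240,268). Arm b is still out (525,305). Going over to arm b.

```bash
python3 - <<'E'
from h import *
from cell import robot
s=robot.observe();R0,p0=s["eef_rot"],s["tcp_pos"]
R=Rtool(82,30,True)
print(delta(R0,p0,R0,tp(75,220)))
print(delta(R0,p0,Rtool(82,0,True),tp(0,220)))
print(delta(R0,p0,R,tp(-75,200)))
E
```

```text
([-0.11, 0.18, 9.76], [0.0, 0.0, 0.0])
([3.65, 0.19, 16.25], [-0.1, 30.1, -0.1])
([9.14, 0.19, 21.73], [-0.1, 60.1, -0.1])
```

Request:
{"op": "step_arm", "data": {
  "slide": [
    [-0.1,0.2,2.5],
    [-0.1,0.2,5],
    [-0.1,0.2,7.5],
    [0,0.2,9.8],
    [1,0.2,11.5],
    [2,0.2,13.2],
    [3,0.2,15],
    [3.7,0.2,16.3],
    [5,0.2,17.5],
    [6.3,0.2,18.8],
    [7.7,0.2,20.2],
    [9.1,0.2,21.7],
    [9.1,0.2,21.7],
    [9.1,0.2,21.7],
    [9.1,0.2,21.7]
  ],
  "angular": [
    [0,0,0],
    [0,5,0],
    [0,10,0],
    [0,15,0],
    [0,20,0],
    [0,25,0],
    [0,28,0],
    [0,32,0],
    [0,38,0],
    [0,45,0],
    [0,52,0],
    [0,60,0],
    [0,60,0],
    [0,60,0],
    [0,60,0]
  ]
}}

```text
time_s: 33.3
tcp_pos: [506.9, -225.5, 201.2]
eef_rot: [[0.072, 0.99, -0.119], [0.494, -0.139, -0.858], [-0.867, 0.003, -0.499]]
ft_force: [0.1, -0.1, 1.0]
width: 0.005
```

```bash
python3 - <<'E'
from h import *
from cell import robot
c=grab("scene","19");s=robot.observe();R0,p0=s["eef_rot"],s["tcp_pos"];print(s["q"].round(2),p0.round(1),s["ft_force"].round(1), "v",(p0[:2]-AX)@YC,"u",(p0[:2]-AX)@[YC[1],-YC[0]])
cv2.imwrite("pics/s19c.png",cv2.resize(c["pixels"][120:330,220:500,::-1],(800,600)))
R=Rtool(82,30,True)
for v,z in [(-61,104),]: print(delta(R0,p0,R,tp(v,z)))
E
```

```text
[-0.86  0.34  1.57  0.39  1.58 -0.78] [ 507.2 -225.1  201.8] [ 0.1 -0.1  0.8] v -72.70594935828974 u 1.067633769050244
([9.06, -0.15, 3.86], [0.2, 0.1, -0.2])
```

View pics/s19c.png

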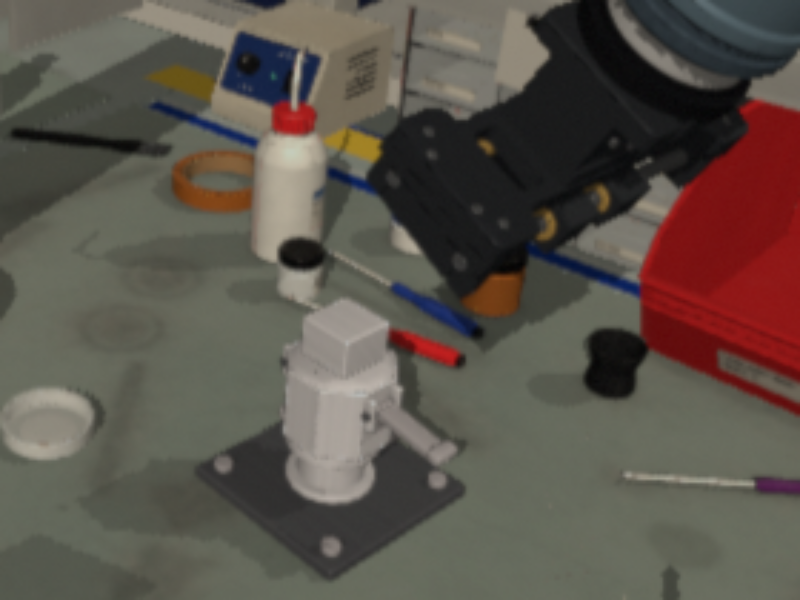

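Request:
{"op": "step_arm", "data": {
  "slide": [
    [2,-0.1,0.8],
    [4,-0.1,1.7],
    [6,-0.1,2.6],
    [8,-0.1,3.4],
    [9.1,-0.1,3.9],
    [9.1,-0.1,3.9],
    [9.1,-0.1,3.9]
  ],
  "angular": [
    [0,0,0],
    [0,0,0],
    [0,0,0],
    [0,0,0],
    [0,0,0],
    [0,0,0],
    [0,0,0]
  ]
}}

```text
time_s: 34.05
tcp_pos: [508.8, -214.4, 104.3]
eef_rot: [[0.073, 0.99, -0.118], [0.493, -0.139, -0.859], [-0.867, 0.005, -0.498]]
ft_force: [-0.1, 0.1, 0.5]
width: 0.006
```

```bash
python3 - <<'E'
from h import *
from cell import robot
c=grab("scene","20");s=robot.observe();R0,p0=s["eef_rot"],s["tcp_pos"];print(p0.round(1),s["ft_force"].round(1), "v",(p0[:2]-AX)@YC,"u",(p0[:2]-AX)@[YC[1],-YC[0]])
cv2.imwrite("pics/s20c.png",cv2.resize(c["pixels"][170:330,250:450,::-1],(750,600)))
R=Rtool(82,30,True)
for v,z in [(-61,92),(-63.5,82),(-62.6,71.5),(-60.6,65.7),(-56.8,60.5),(-51.7,56.2),(-47,54.7)]: print(v,z,delta(R0,p0,R,tp(v,z))[0])
E
```

```text
[ 508.9 -214.8  104.6] [ 0.4 -0.   1.2] v -62.25763046178672 u 1.2934438699622126
-61 92 [1.15, -0.14, 0.52]
-63.5 82 [1.9, -0.14, 1.23]
-62.6 71.5 [2.85, -0.15, 1.68]
-60.6 65.7 [3.45, -0.15, 1.79]
-56.8 60.5 [4.09, -0.15, 1.72]
-51.7 56.2 [4.72, -0.16, 1.49]
-47 54.7 [5.08, -0.16, 1.16]
```

View pics/s20c.png

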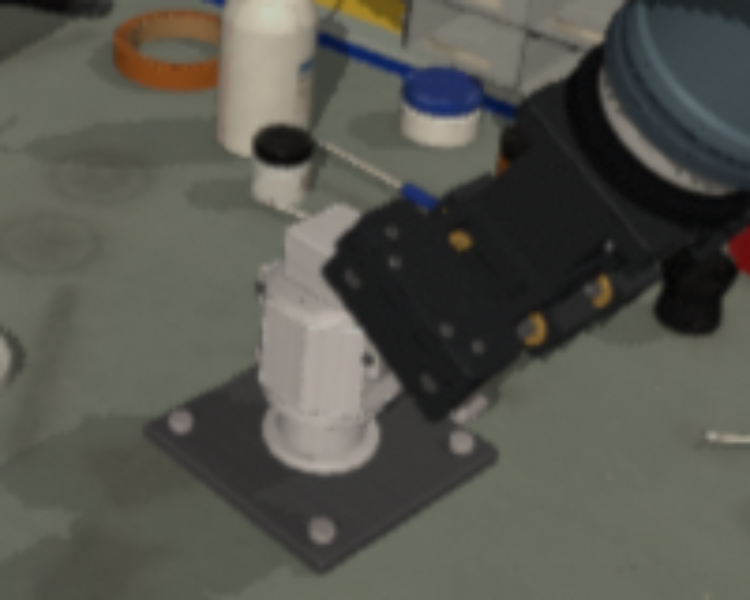

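Request:
{"op": "step_arm", "data": {
  "slide": [
    [0.6,-0.1,0.2],
    [1.1,-0.1,0.5],
    [1.5,-0.1,0.9],
    [1.9,-0.1,1.2],
    [2.4,-0.1,1.45],
    [2.85,-0.1,1.65],
    [2.85,-0.1,1.65]
  ],
  "angular": [
    [0,0,0],
    [0,0,0],
    [0,0,0],
    [0,0,0],
    [0,0,0],
    [0,0,0],
    [0,0,0]
  ]
}}

```text
time_s: 34.8
tcp_pos: [507.3, -213.8, 69.7]
eef_rot: [[0.073, 0.99, -0.119], [0.495, -0.139, -0.858], [-0.866, 0.003, -0.5]]
ft_force: [-0.2, -0.3, 2.0]
width: 0.006
```

Request:
{"op": "step_arm", "data": {
  "slide": [
    [0.25,0,0.05],
    [0.55,0,0.1],
    [0.85,0,0.1],
    [1.15,0,0.05],
    [1.5,0,-0.05],
    [1.8,0,-0.15],
    [2,0,-0.3],
    [2.15,0,-0.45],
    [2.15,0,-0.45]
  ],
  "angular": [
    [0,0,0],
    [0,0,0],
    [0,0,0],
    [0,0,0],
    [0,0,0],
    [0,0,0],
    [0,0,0],
    [0,0,0],
    [0,0,0]
  ]
}}

```text
time_s: 35.7
tcp_pos: [509.4, -199.9, 53.8]
eef_rot: [[0.073, 0.99, -0.119], [0.494, -0.139, -0.858], [-0.867, 0.004, -0.499]]
ft_force: [0.0, -1.2, 0.1]
width: 0.004
```

```bash
python3 - <<'E'
from h import *
from cell import robot
s=robot.observe();R0,p0=s["eef_rot"],s["tcp_pos"];print(p0.round(1),s["ft_force"].round(1), "v",(p0[:2]-AX)@YC,"u",(p0[:2]-AX)@[YC[1],-YC[0]])
E
```

```text
[ 509.4 -199.9   53.8] [ 0.  -1.2  0.1] v -47.395137077026114 u -0.2646400244803787
```

Now pressing inward (tool direction 0.5, 0, −0.866) to the stop.

Request:
{"op": "step_arm", "data": {
  "slide": [
    [0.1,0,-0.17],
    [0.15,0,-0.26],
    [0.15,0,-0.26]
  ],
  "angular": [
    [0,0,0],
    [0,0,0],
    [0,0,0]
  ]
}}

```text
time_s: 36.0
tcp_pos: [509.7, -197.4, 53.7]
eef_rot: [[0.073, 0.99, -0.119], [0.493, -0.14, -0.859], [-0.867, 0.004, -0.498]]
ft_force: [-1.1, -4.2, -1.1]
width: 0.005
```

Request:
{"op": "step_arm", "data": {
  "slide": [
    [0.1,0,-0.17],
    [0.1,0,-0.17]
  ],
  "angular": [
    [0,0,0],
    [0,0,0]
  ]
}}

```text
time_s: 36.2
tcp_pos: [510.0, -195.8, 53.7]
eef_rot: [[0.073, 0.99, -0.119], [0.492, -0.14, -0.859], [-0.867, 0.004, -0.498]]
ft_force: [-0.2, -5.9, -1.4]
width: 0.004
```

Request:
{"op": "step_arm", "data": {
  "slide": [
    [0.1,0,-0.17],
    [0.1,0,-0.17]
  ],
  "angular": [
    [0,0,0],
    [0,0,0]
  ]
}}

```text
time_s: 36.4
tcp_pos: [510.3, -195.3, 53.7]
eef_rot: [[0.073, 0.99, -0.119], [0.49, -0.14, -0.86], [-0.869, 0.005, -0.496]]
ft_force: [-3.0, -10.1, -1.9]
width: 0.005
```

```bash
python3 - <<'E'
from h import *
from cell import robot
c=grab("scene","21");s=robot.observe();R0,p0=s["eef_rot"],s["tcp_pos"];print(p0.round(1),s["ft_force"].round(1), "v",(p0[:2]-AX)@YC)
cv2.imwrite("pics/s21c.png",cv2.resize(c["pixels"][170:330,250:450,::-1],(750,600)))
E
```

```text
[ 510.3 -195.3   53.7] [-2.8 -9.6 -2. ] v -42.715913469735156
```

View pics/s21c.png

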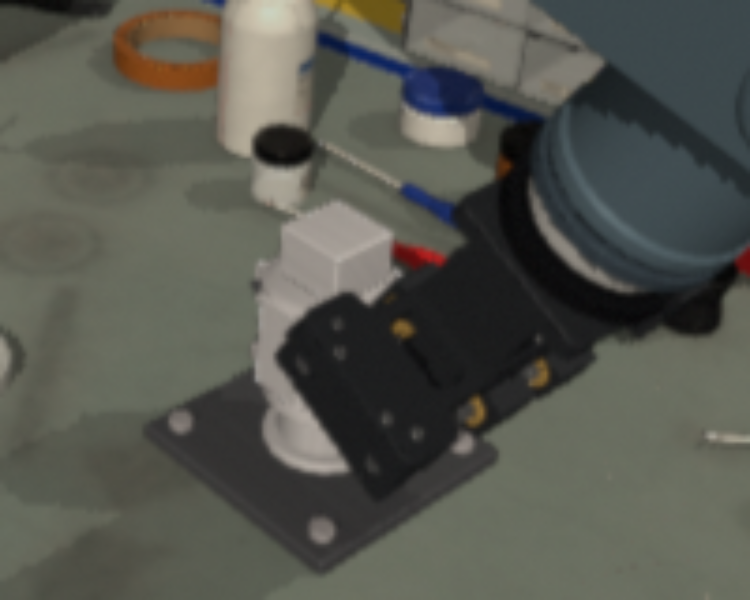

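Request:
{"op": "step_arm", "data": {
  "slide": [
    [0.1,0,-0.17],
    [0.1,0,-0.17]
  ],
  "angular": [
    [0,0,0],
    [0,0,0]
  ]
}}

```text
time_s: 36.65
tcp_pos: [510.4, -195.0, 53.7]
eef_rot: [[0.074, 0.99, -0.12], [0.487, -0.14, -0.862], [-0.87, 0.005, -0.493]]
ft_force: [-5.1, -15.5, -2.4]
width: 0.004
```

Request:
{"op": "step_arm", "data": {
  "slide": [
    [-0.5,0,0.9],
    [-1,0,1.7],
    [-2,0,3.4],
    [-4,0,4.4],
    [-7,0,4.4],
    [-10,0,4.4],
    [-13,0,4.4],
    [-16,0,4.4],
    [-16,0,4.4],
    [-16,0,4.4]
  ],
  "angular": [
    [0,0,0],
    [0,0,0],
    [0,0,0],
    [0,0,0],
    [0,0,0],
    [0,0,0],
    [0,0,0],
    [0,0,0],
    [0,0,0],
    [0,0,0]
  ]
}}

```text
time_s: 37.65
tcp_pos: [493.6, -308.7, 170.5]
eef_rot: [[0.074, 0.99, -0.119], [0.494, -0.14, -0.858], [-0.867, 0.004, -0.499]]
ft_force: [0.4, 0.7, -0.2]
width: 0.003
```

```bash
python3 - <<'E'
from h import *
from cell import robot
c=grab("scene","22");t=grab("top","22");w=grab("wrist","22");s=robot.observe();print(s["q"].round(2),s["tcp_pos"].round(1))
cv2.imwrite("pics/s22c.png",cv2.resize(c["pixels"][170:330,250:450,::-1],(750,600)))
cv2.imwrite("pics/t22c.png",cv2.resize(t["pixels"][170:270,310:420,::-1],(660,600)))
for nm,k in (("scene",c),("top",t),("wrist",w)):
    W=cloud(k).reshape(-1,3);q=W[:,:2]-AX;v=q@YC;u=q@np.array([YC[1],-YC[0]])
    for sg in (1,-1):
        print(nm,sg,[(lo,int(m.sum()),*np.percentile(sg*v[m],[10,50,90]).round(1).tolist()) for lo in range(30,90,6) for m in [(abs(u)<6)&(W[:,2]>lo)&(W[:,2]<lo+6)&(sg*v>25)&(sg*v<95)] if m.sum()>3])
    m=(W[:,2]>120)&(W[:,2]<135)&(np.hypot(q[:,0],q[:,1])<30);p=W[m]
    if m.sum()>20:print(nm,"boss",m.sum(),np.median(p[:,2]).round(2),cv2.minAreaRect(p[:,:2].astype(np.float32)),np.polyfit(v[m],p[:,2],1).round(4),np.polyfit(u[m],p[:,2],1).round(4))
E
```

```text
[-0.95  0.47  1.47  0.35  1.6  -0.88] [ 493.1 -306.9  169. ]
scene 1 []
scene -1 [(36, 14, 38.6, 39.8, 40.5), (42, 24, 35.9, 37.0, 39.6), (48, 18, 29.1, 35.7, 36.7), (54, 13, 34.9, 35.7, 36.8), (60, 15, 34.5, 35.4, 36.6), (66, 15, 34.2, 35.0, 35.4), (72, 13, 34.1, 34.5, 35.9), (78, 15, 33.9, 34.6, 35.6), (84, 24, 29.0, 32.1, 34.6)]
scene boss 352 127.29 ((516.478515625, -151.27122497558594), (36.902198791503906, 39.5889778137207), 83.41057586669922) [5.440000e-02 1.264447e+02] [6.010000e-02 1.266203e+02]
top 1 [(36, 5, 43.5, 45.1, 45.3), (42, 11, 41.6, 42.5, 44.0), (54, 4, 41.4, 41.5, 41.6), (72, 6, 39.6, 40.2, 40.5), (78, 5, 37.7, 39.4, 40.1), (84, 17, 34.3, 36.5, 39.6)]
top -1 [(84, 7, 32.1, 32.9, 34.3)]
top boss 344 127.04 ((517.2293090820312, -150.3444061279297), (36.02909851074219, 36.12824630737305), 81.61905670166016) [-2.210000e-02  1.270209e+02] [6.400000e-03 1.269431e+02]
wrist 1 []
wrist -1 [(36, 24, 41.0, 41.5, 41.9), (42, 60, 38.0, 39.4, 41.2), (48, 34, 37.4, 38.0, 38.4), (54, 37, 37.2, 37.5, 38.1), (60, 34, 36.9, 37.3, 37.7), (66, 40, 36.7, 37.0, 37.5), (72, 40, 36.2, 36.8, 37.3), (78, 49, 35.6, 36.2, 36.7), (84, 115, 30.9, 33.9, 36.2)]
wrist boss 1879 128.52 ((516.31787109375, -152.91958618164062), (36.86201477050781, 35.63497543334961), 82.350830078125) [7.960000e-02 1.281588e+02] [1.200000e-03 1.279672e+02]
```

View pics/s22c.png

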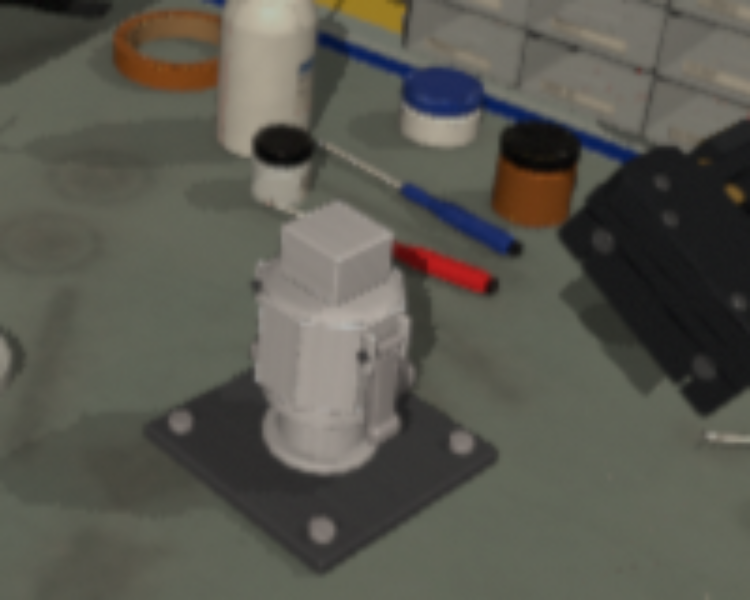

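View pics/t22c.png

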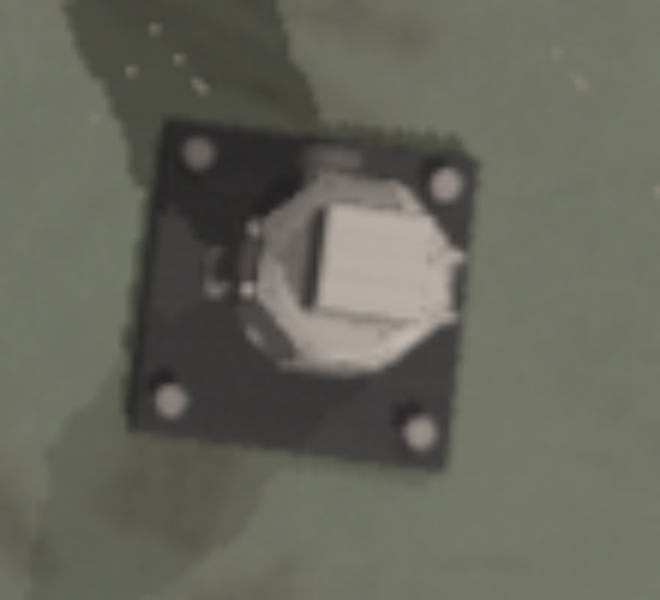

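```bash
python3 - <<'E'
from h import *
for nm,t in (("scene",13),("wrist",13),("top",18),("scene",22),("top",22),("wrist",22)):
    W=cloud(pickle.load(open(f"pics/{nm}{t}.pkl","rb"))).reshape(-1,3)
    m=(W[:,2]>122)&(W[:,2]<134)&(np.hypot(*(W[:,:2]-AX).T)<32);p=W[m]
    c=np.array(cv2.minAreaRect(p[:,:2].astype(np.float32))[0]);q=p[:,:2]-c;v=q@YC;u=q@np.array([YC[1],-YC[0]])
    k=(abs(u)<13)&(abs(v)<13);A=np.c_[u[k],v[k],np.ones(k.sum())];x=np.linalg.lstsq(A,p[k,2],rcond=None)[0]
    b=W[(abs(W[:,2])<8)&(np.hypot(*(W[:,:2]-AX).T)<200)&(np.hypot(*(W[:,:2]-AX).T)>100)]
    A=np.c_[b[:,:2]-AX,np.ones(len(b))];y=np.linalg.lstsq(A,b[:,2],rcond=None)[0]
    print(nm,t,k.sum(),"tilt deg u,v",np.degrees(x[:2]).round(2),"z",x[2].round(2),"bench z",y[2].round(2),"bench tilt",np.degrees(y[:2]).round(2))
    f=W[(W[:,2]>5)&(W[:,2]<15)&(np.hypot(*(W[:,:2]-AX).T)<85)&(np.hypot(*(W[:,:2]-AX).T)>48)];print("   foot z",np.median(f[:,2]).round(2))
E
```

```text
scene 13 133 tilt deg u,v [-0.23  0.1 ] z 127.83 bench z 1.78 bench tilt [ 0.09 -0.06]
   foot z 9.57
wrist 13 906 tilt deg u,v [0.03 0.23] z 128.96 bench z 2.99 bench tilt [0.05 0.01]
   foot z 10.82
top 18 171 tilt deg u,v [-1.44 -0.6 ] z 127.31 bench z 1.46 bench tilt [ 0.02 -0.02]
   foot z 9.31
scene 22 135 tilt deg u,v [ 0.13 -0.13] z 127.75 bench z 1.78 bench tilt [ 0.08 -0.06]
   foot z 9.53
top 22 171 tilt deg u,v [0.35 0.75] z 127.33 bench z 1.48 bench tilt [ 0.02 -0.03]
   foot z 9.3
wrist 22 871 tilt deg u,v [-0.04  0.32] z 128.72 bench z 2.8 bench tilt [0.05 0.01]
   foot z 10.61
```

Both arms read down and the cap is level and home. Arm a's top-view slope is noisy, so I'll look at it again with the wrist camera from its own side.

```bash
python3 - <<'E'
from h import *
from cell import robot
s=robot.observe();R0,p0=s["eef_rot"],s["tcp_pos"]
print(delta(R0,p0,Rtool(82,30,True),tp(-75,225)))
print(delta(R0,p0,Rtool(82,0,True),tp(0,235)))
print(delta(R0,p0,Rtool(-98,30,False),tp(75,225)))
print(delta(R0,p0,Rtool(-98,30,False),tp(158,175)))
E
```

```text
([-0.81, 0.16, -9.78], [0.1, -0.1, -0.1])
([2.08, 0.16, -16.77], [0.0, -30.1, -0.1])
([6.71, 0.16, -22.76], [-0.0, -60.1, -0.1])
([15.2, 0.15, -27.44], [-0.0, -60.1, -0.1])
```

Request:
{"op": "step_arm", "data": {
  "slide": [
    [-0.2,0.1,-2.5],
    [-0.4,0.1,-5],
    [-0.6,0.1,-7.5],
    [-0.8,0.1,-9.8],
    [0,0.1,-12],
    [0.8,0.1,-14],
    [1.5,0.1,-15.5],
    [2.1,0.1,-16.8],
    [3.5,0.1,-18.5],
    [5,0.1,-20.6],
    [6.7,0.1,-22.7],
    [9,0.1,-24],
    [12,0.1,-25.7],
    [15.2,0.1,-27.4],
    [15.2,0.1,-27.4],
    [15.2,0.1,-27.4]
  ],
  "angular": [
    [0,0,0],
    [0,0,0],
    [0,0,0],
    [0,-7,0],
    [0,-13,0],
    [0,-19,0],
    [0,-25,0],
    [0,-30,0],
    [0,-37,0],
    [0,-44,0],
    [0,-51,0],
    [0,-58,0],
    [0,-60,0],
    [0,-60,0],
    [0,-60,0],
    [0,-60,0]
  ]
}}

```text
time_s: 39.4
tcp_pos: [537.6, 2.6, 174.3]
eef_rot: [[-0.068, 0.991, -0.119], [-0.497, -0.137, -0.857], [-0.865, 0.001, 0.502]]
ft_force: [0.5, -0.5, -0.6]
width: 0.004
```

```bash
python3 - <<'E'
from h import *
from cell import robot
s=robot.observe();print(s["tcp_pos"].round(1))
w=grab("wrist","23");t=grab("top","23")
for nm,k in (("wrist18",pickle.load(open("pics/wrist18.pkl","rb"))),("wrist23",w),("top18",pickle.load(open("pics/top18.pkl","rb"))),("top23",t)):
    W=cloud(k).reshape(-1,3);q=W[:,:2]-AX;v=q@YC;u=q@np.array([YC[1],-YC[0]])
    m=(abs(u)<6)&(W[:,2]>46)&(W[:,2]<80)&(v>30)&(v<60)
    print(nm,[(lo,int(m.sum()),*np.percentile(v[m],[10,50,90]).round(1).tolist()) for lo in range(30,90,6) for m in [(abs(u)<6)&(W[:,2]>lo)&(W[:,2]<lo+6)&(v>25)&(v<95)] if m.sum()>3])
    if m.sum()>10:
        l=cv2.fitLine(np.c_[v[m],W[m,2]].astype(np.float32),cv2.DIST_HUBER,0,.01,.01).ravel();print("   arm angle deg from horizontal",np.degrees(np.arctan2(abs(l[1]),-l[0]*np.sign(l[1]))).round(2),m.sum())
k=pickle.load(open("pics/wrist22.pkl","rb"));W=cloud(k).reshape(-1,3);q=W[:,:2]-AX;v=-q@YC;u=q@np.array([YC[1],-YC[0]])
m=(abs(u)<6)&(W[:,2]>46)&(W[:,2]<80)&(v>30)&(v<60)
l=cv2.fitLine(np.c_[v[m],W[m,2]].astype(np.float32),cv2.DIST_HUBER,0,.01,.01).ravel();print("arm b",np.degrees(np.arctan2(abs(l[1]),-l[0]*np.sign(l[1]))).round(2),m.sum())
E
```

```text
[537.6   2.6 174.3]
wrist18 [(36, 33, 40.5, 41.3, 42.0), (42, 59, 37.4, 39.2, 41.1), (48, 46, 37.0, 37.6, 38.2), (54, 47, 36.6, 37.4, 38.0), (60, 43, 36.2, 37.1, 38.0)]
   arm angle deg from horizontal 87.73 150
wrist23 [(36, 32, 43.2, 44.0, 44.4), (42, 57, 40.4, 42.1, 43.8), (48, 43, 39.8, 40.5, 41.2), (54, 48, 39.1, 40.2, 40.9), (60, 50, 39.2, 40.1, 40.7), (66, 55, 38.6, 39.5, 40.1)]
   arm angle deg from horizontal 86.67 210
top18 [(36, 8, 38.8, 40.9, 42.1), (42, 6, 39.4, 40.7, 41.6), (48, 5, 38.0, 38.5, 38.8), (60, 4, 37.9, 38.2, 38.3), (66, 4, 37.6, 37.7, 38.2), (78, 7, 32.7, 36.9, 37.3), (84, 15, 32.0, 35.1, 36.6)]
   arm angle deg from horizontal 87.33 20
top23 [(36, 7, 43.5, 45.1, 45.4), (42, 10, 41.6, 42.4, 44.0), (66, 5, 39.4, 40.9, 41.2), (72, 4, 40.4, 40.5, 40.7), (78, 5, 36.3, 39.5, 40.0), (84, 16, 34.4, 36.7, 39.2)]
   arm angle deg from horizontal 87.73 19
arm b 87.14 207
```

```bash
python3 - <<'E'
from h import *
from cell import robot
for t in (0,22):
    W=cloud(pickle.load(open(f"pics/scene{t}.pkl","rb")));z=W[...,2]
    for nm,cx,cy,a,b in (("dish",428,14,10,22),("jar",687,9,30,50)):
        m=(np.hypot(W[...,0]-cx,W[...,1]-cy)<42)&(z>a)&(z<b)&((np.hypot(W[...,0]-cx,W[...,1]-cy)<26) if nm=="jar" else True)
        print(t,nm,m.sum(),W[m].mean(0).round(1))
s=robot.observe();print(s["time_s"],s["ft_force"].round(1),s["qvel"].round(3))
print(robot.close_job())
E
```

```text
0 dish 590 [426.8  12.7  15. ]
0 jar 154 [684.7   5.1  37.9]
22 dish 590 [426.9  12.7  14.9]
22 jar 155 [684.7   5.2  37.8]
39.5 [-0.2  0.4  0.3] [-0.017 -0.015 -0.005  0.001 -0.001  0.003]
the job is handed in; nothing more can be done
None
```

The silver cap is on the purge port, pushed fully home with both cam arms locked down. I handed the job in at 39.5 s of the 72 s allowed.

**What I did**
- **Standing the cap up:** I gripped it by the square head, tilted it up and set it on its rim. I let go at 12° lean and it righted itself.
- **Seating it:** I took it again by the head from above and pushed it over the adaptor in small steps. It came to a stop with the force rising to 29 N, both arms still out, and I let go.
- **Closing the arms:** I swung cam_a down to its stop, then cam_b. The peak press was about 22 N on cam_a and 16 N on cam_b.

**Last checks**
- **Cap height:** the head's top measured 128 mm above the bench, as it should when home. It was level to within about 0.8°, and the height had not changed after the arms were closed.
- **Cam arms:** both measured about 87° from horizontal, which matches the 1.52 rad stop. I checked cam_a again after closing cam_b.
- **Neighbours:** the dish and jar were within 0.1 mm of where they started, and the arm was clear of everything.

**Problems**
- The first attempt to tilt the cap stopped at 49° on the wrist's joint limits. I backed out, turned the cap the other way and tilted it without trouble.
- Closing cam_b slid the cap sideways, by about 1 to 3 mm depending on the camera. That is about what the bore clearance allows, and the cap stayed seated.

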